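# Pin the lidding press, press the pot lids tight, rack the pots

### The job

Push the red-handled hinge pin all the way through the two knuckles at the right-hand end of the lidding press, until its handle meets the outer knuckle. Then set every portion pot on the table upright in a seat of its own in the press, bring the green clamp fully down so that it drives all of them home together, and swing it back up to upright or beyond. Finally stand all the pots upright in one row on the narrow raised wooden rack, leaving the pin fully in, the clamp up and the other kitchen things where they are.

Things in the scene. Friction and masses are not known exactly. Their poses are not given: they have to be found in the camera images.
- knuckle_mouth (a point): Lidding press (fixed; place and heading vary): centre of the 17 mm hinge bore's mouth, in the outer face of the steel outer knuckle (34 x 34 mm, 20 mm thick) at the press's right-hand (-y) rear end, 90 mm above the table. Axes are the press's: +x front (robot side) to rear, +y along the level hinge axis into the bore, z up. After a 4 mm gap the bore runs on through the clamp's green knuckle.
- hinge (a point): Middle of the press's hinge axis, 80 mm behind the middle seat, 90 mm above the table; axes as knuckle_mouth, which lies 162 mm from it towards -y. The clamp's knuckle (20 mm thick, 17 mm bore) stays in line with the outer one at any clamp angle, since a captive pin holds the clamp's left end. From the mouth the bore is free for 63 mm or more.
- seat0 (a point): Press seat 0 (right-hand): centre of its round black pad's top before pressing, 40 mm above the table; axes as knuckle_mouth. Seats are 60 mm round holes, 80 mm apart along y, in a plate 94 mm deep (x), top 46 mm above the table. A pot sits 6 mm deep on the pad. Only a firm push (4 N) sinks the pad: the clamp presses it 7 mm down, and it stays down.
- seat1 (a point): Press seat 1 (middle): centre of its round black pad's top before pressing, 40 mm above the table; axes as knuckle_mouth. Seats are 60 mm round holes, 80 mm apart along y, in a plate 94 mm deep (x), top 46 mm above the table. A pot sits 6 mm deep on the pad. Only a firm push (4 N) sinks the pad: the clamp presses it 7 mm down, and it stays down.
- seat2 (a point): Press seat 2 (left-hand): centre of its round black pad's top before pressing, 40 mm above the table; axes as knuckle_mouth. Seats are 60 mm round holes, 80 mm apart along y, in a plate 94 mm deep (x), top 46 mm above the table. A pot sits 6 mm deep on the pad. Only a firm push (4 N) sinks the pad: the clamp presses it 7 mm down, and it stays down.
- clamp (a joint): Angle of the green clamp plate (rad): 0 fully down (level), grows as its front edge swings up and to the rear; stop at 1.9. Stiff hinge: it stays where it is left. About 5 N at the bar lifts it, up to about 10 N closes it on three pots. Plate 226 mm wide, 12 mm thick, front edge 125 mm from the hinge; it meets the pots' lids at about 0.1 rad.
- clamp_bar (a point): Middle of the clamp's black handle bar: 14 mm thick, 130 mm long along the press's y, 165 mm from the hinge axis, 40 mm clear of the plate's front edge on two 10 mm stems 55 mm either side of the middle. It swings on an arc about the hinge axis, in the plane of the clamp; 90 mm above the table when the clamp is down.
- pin_shoulder (a point): Hinge pin (loose, 120 g, lies level on the table at the start): centre of its shoulder, on its axis, where shaft meets handle. Own +y points along the shaft to the tip: steel, 14 mm thick, 62 mm long, the last 9 mm tapering to 7 mm. Pushed home, this point meets knuckle_mouth and its y lies along the bore.
- pin_grip (a point): Centre of the hinge pin's red square handle: 18 x 18 mm, 36 mm long along its y, 18 mm behind the shoulder. The weight lies in the handle. The handle may lie on any of its four sides.
- pot0_center (a point): Portion pot with blue lid (may be absent): centre, half-way up. White round pot 56 mm wide, 50 mm tall (foot 50 mm wide), 120 g more or less, z along its axis, stands upright at the start. Tell pots by their lids; any pot may go in any seat.
- pot1_center (a point): Portion pot with yellow lid (may be absent): centre, half-way up. White round pot 56 mm wide, 50 mm tall (foot 50 mm wide), 120 g more or less, z along its axis, stands upright at the start. Tell pots by their lids; any pot may go in any seat.
- pot2_center (a point): Portion pot with orange lid (may be absent): centre, half-way up. White round pot 56 mm wide, 50 mm tall (foot 50 mm wide), 120 g more or less, z along its axis, stands upright at the start. Tell pots by their lids; any pot may go in any seat.
- pot0: The same blue pot, origin at the centre of its underside.
- pot1: The same yellow pot, origin at the centre of its underside.
- pot2: The same orange pot, origin at the centre of its underside.
- rack_top (a point): Narrow raised wooden rack (fixed; place and heading vary): centre of the board's upper face, 70 mm above the table. Board 260 mm long along its x, 68 mm wide along its y, with lips 4 mm thick and 5 mm high all round (60 mm clear between the long ones), so a pot just fits across. Pots 75 mm apart leave room for fingers that close across the board.
- bowl: Bystander: green plastic bowl, 150 mm wide, 70 mm high, origin under its centre.
- spoon: Bystander: wooden spoon, 220 mm, lying.
- jar: Bystander: jar with a red cap, 60 mm wide, 100 mm high, origin under its centre.
- roll: Bystander: paper roll standing on end, 90 mm wide, 50 mm high, origin under its centre.
- cup: Bystander: clear cup, 70 mm wide, 60 mm high, origin under its centre.
- spatula: Bystander: spatula, 240 mm, lying.
- tin: Bystander: tin, 72 mm wide, 90 mm high, origin under its centre.
Mind the look-alikes: they are no part of the job. What is shaped like the pot1 but black, pink or turquoise is not meant.

How it is judged:
By the outcome, as a careful person would: the job done as asked, in the order asked, and still so for the second after the job is handed in, with the robot touching nothing.
Of pot0, pot1, pot2 only 2 to 3 are there at a start; the rules pass over those that are not, and their reading is None.
At some moment in a run one of pot0, pot1, pot2 may be knocked a few centimetres aside while the robot is not near it.
Once in a run the grip may slacken for a moment while it holds something.
It also fails if it takes over 210 s, if anything falls off the work surface, if the arm or the gripper's body presses on something with over 40 N, if the wrist force passes 120 N, or if a joint passes its speed limit or range.

### The arm

A 6-joint arm with a two-finger parallel gripper is mounted at the origin on the work surface. World frame = base frame: x ahead of the robot, y to its left, z up, the work surface at z = 0. Lengths are in mm, angles in rad, forces in N, time in s.
With the tool pointing down it reaches from about 300 to 775 mm from the base axis. Payload 14.6 kg.
Tool frame: the origin (TCP) lies midway between the tips of the shut fingers; the grasp point (between the pads) lies 19 mm behind it (pinch_z is the distance from the TCP to the grasp point, in mm); z points along the fingers, y is the direction in which the jaws open and shut (so a half turn about z gives the same grasp; the last joint's range is limited). The gripper opens to 94 mm and grips with 3 to 60 N. Pads are 16 mm wide; open, the fingers measure 119 mm over their backs; the gripper's body (75 mm by 177 mm) begins 78 mm behind the grasp point.
Start: joints at [-1.367, 0.3, 1.521, -0, 1.321, -0.067], TCP at [147.12, -529.948, 205.446] pointing down, gripper open.
Joint ranges: [-3.03, 3.03], [-0.79, 2.21], [0.23, 2.52], [-1.04, 4.18], [0, 3.07], [-2.55, 2.55]. Speed limits (rad/s): [2.22, 2.22, 2.57, 3.14, 3.14, 3.14].

### API

Orientations are given as [roll, pitch, yaw] about the fixed x, y, z axes, in that order (R = Rz(yaw) Ry(pitch) Rx(roll)).
In Python, from cell import read_state, camera, sign_off, pinch_z gives the robot as it stands. The module is installed in compiled form; this text tells all that it offers.
- The arm moves only by the tool servo_tool, never from a script. Its argument "series" is a list of rows, each a list of 6 numbers: the shift along the tool's x, y, z in cm, then the turn, a rotation vector about the tool's x, y, z in rad. In form: [[tx, ty, tz, rx, ry, rz], ...]. A call has exactly 10 rows; each row is the pose to reach, as a shift and turn from the pose commanded when the call began, along the tool's axes at that moment; what a row does not reach only later rows make up. A row lasts 1/12 s, in which the tool goes at most 41.7 mm and 7.16 degrees, less where a joint would pass 70% of its speed; a pose out of reach is approached as far as the arm can. A call with a gripper value outside its range is refused whole. "gripper" is the finger opening in cm, from 0 to 9.4, set as the call begins (left out, the last holds). The fingers move at their own pace and stop on an object; "grip_force" is the grip in N (left out, the last holds). Time passes only in rows, so rows that repeat a pose let the fingers close, or fill a call up. It gives the time, the measured TCP pose, the force and the opening at its end, in the units of the state.
- read_state(): the state, without advancing time (a new reading comes with each control period).
- camera(name): name is "scene" or "top" or "wrist"; returns a dict with "pixels" (420x560x3 uint8, red, green, blue), "fx", "fy", "cx", "cy" (pixels), "pose" (4x4, takes a point from camera to world coordinates); the wrist camera has in their place "mount" (4x4, takes a point from camera to tool coordinates, whose origin is the TCP and whose axes are the flange's). Camera axes: x right, y down, z forward; pixel columns grow to the right and rows downward; lengths in mm; the calibration is good to about 2 mm. A picture is of the moment at which its call begins: read the wrist's pose just before it. There is no depth.
- sign_off(): hands the job in, once; it reports no verdict.
The state is a dict: "clock": time; "joints": joint angles; "qd": joint speeds; "effort": joint torques, N m; "eef_pos": TCP position; "eef_rot": TCP orientation; "wrist_force": force on the tool from outside, world axes, zero at the start; "moment": the same for the moment, N m; "finger_gap": finger opening in mm.
Only numpy, scipy, OpenCV 4.12 (cv2) and the standard library are available. Lean on these libraries where they do the work, as an engineer would, in place of code of your own. Each camera call takes 0.05 s, during which the arm holds its last target.

## Working session

There is one attempt and no reset: what is moved stays moved. The work goes in short steps, Python scripts to look and compute and a tool call to move; the robot and the scene stay as the last step left them, time stands still between calls to the robot, and variables do not carry over. Pictures are saved under pics/ and viewed, and the job is handed in when it is done.

Besides the shell and the picture viewer there is one more tool, called as name([rows], argument=value, ...), one row to a line, values as JSON. servo_tool: Moves the arm, as the interface text tells. Its arguments: {"type":"object","properties":{"series":{"type":"array"},"gripper":{"type":"number"},"grip_force":{"type":"number"}},"required":["series"]}

```bash
mkdir -p pics; ls; cat > h.py <<'E'
import numpy as np, cv2
from cell import read_state, camera, sign_off, pinch_z
from scipy.spatial.transform import Rotation as R
def snap(name,fn,crop=None,scale=1):
    s=read_state(); c=camera(name); im=cv2.cvtColor(c['pixels'],cv2.COLOR_RGB2BGR)
    cv2.imwrite('pics/'+fn+'_raw.png',im)
    if crop: x0,y0,x1,y1=crop; im=im[y0:y1,x0:x1]
    if scale!=1: im=cv2.resize(im,None,fx=scale,fy=scale,interpolation=cv2.INTER_CUBIC)
    cv2.imwrite('pics/'+fn+'.png',im)
    if 'pose' not in c: c['pose']=tool(s)@c['mount']
    np.save('pics/'+fn+'.npy',{k:v for k,v in c.items() if k!='pixels'},allow_pickle=True)
    return c
def tool(s=None):
    s=s or read_state(); T=np.eye(4); T[:3,:3]=R.from_euler('xyz',s['eef_rot']).as_matrix(); T[:3,3]=s['eef_pos']; return T
def ray(c,u,v):
    d=np.array([(u-c['cx'])/c['fx'],(v-c['cy'])/c['fy'],1.]); P=np.array(c['pose']); return P[:3,3],P[:3,:3]@d
def onz(c,u,v,z):
    o,d=ray(c,u,v); return o+d*(z-o[2])/d[2]
def proj(c,p):
    q=np.linalg.inv(np.array(c['pose']))@np.append(p,1); return np.array([q[0]/q[2]*c['fx']+c['cx'],q[1]/q[2]*c['fy']+c['cy']])
def tri(rays):
    A=np.zeros((3,3));b=np.zeros(3)
    for o,d in rays:
        d=d/np.linalg.norm(d);M=np.eye(3)-np.outer(d,d);A+=M;b+=M@o
    return np.linalg.solve(A,b)
def load(fn): return np.load('pics/'+fn+'.npy',allow_pickle=True).item()
def move(p,rpy=None,Rm=None):
    """shift (cm) & rotvec in tool axes from current measured to target TCP pose"""
    T=tool(); 
    G=Rm if Rm is not None else (R.from_euler('xyz',rpy).as_matrix() if rpy is not None else T[:3,:3])
    sh=T[:3,:3].T@(np.array(p)-T[:3,3])/10; rv=R.from_matrix(T[:3,:3].T@G).as_rotvec()
    print('move',np.round(sh,2),np.round(rv,4)); return sh,rv
E
python3 - <<'E'
from h import *
print(read_state(),pinch_z)
for n in('scene','top','wrist'):
    c=snap(n,n+'0'); print(n,c['fx'],c['cx'],c['cy'],np.round(c['pose'],3).tolist(), np.round(c['mount'],3).tolist() if 'mount' in c else '')
E
```

```text
pics
{'clock': 0.0, 'joints': array([-1.36660406e+00,  3.00510589e-01,  1.52155336e+00, -5.90779746e-06,
        1.32073283e+00, -6.65908071e-02]), 'qd': array([-0.00034491,  0.00161956, -0.00028   ,  0.00169502,  0.00086251,
       -0.00087125]), 'effort': array([-4.24569644e-04, -5.31802511e+01, -3.52738237e+01,  7.08405278e-02,
        2.44555034e-02, -7.83539804e-05]), 'eef_pos': array([ 147.06481364, -529.7025311 ,  204.87640775]), 'eef_rot': array([-3.14039082e+00, -7.44148523e-05,  2.70784494e-01]), 'wrist_force': array([-0.42316729, -0.55537179, -0.33757732]), 'moment': array([-0.00370288, -0.02319777,  0.00574278]), 'finger_gap': 93.72590540284956} 18.8
scene 510.28880919755375 284.34514368263206 210.66985450029762 [[0.498, 0.617, -0.61, 1308.95], [0.867, -0.36, 0.345, -528.229], [-0.007, -0.7, -0.714, 1057.23], [0.0, 0.0, 0.0, 1.0]] 
top 506.14401224548345 284.60586616514297 211.3840072403268 [[0.059, -0.978, 0.201, 232.127], [-0.998, -0.059, 0.007, -60.696], [0.005, -0.201, -0.98, 1443.653], [0.0, 0.0, 0.0, 1.0]] 
wrist 296.6123257757786 280.00091346287104 208.07189833361176 [[0.268, -0.926, -0.267, 225.431], [-0.964, -0.257, -0.073, -508.302], [-0.001, 0.277, -0.961, 382.831], [0.0, 0.0, 0.0, 1.0]] [[0.0, -0.961, -0.277, 81.234], [1.0, 0.0, 0.0, 0.15], [-0.0, -0.277, 0.961, -177.887], [0.0, 0.0, 0.0, 1.0]]
```

View pics/scene0.png

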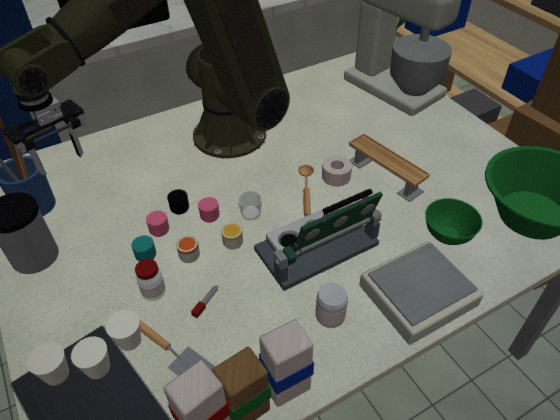

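View pics/top0.png

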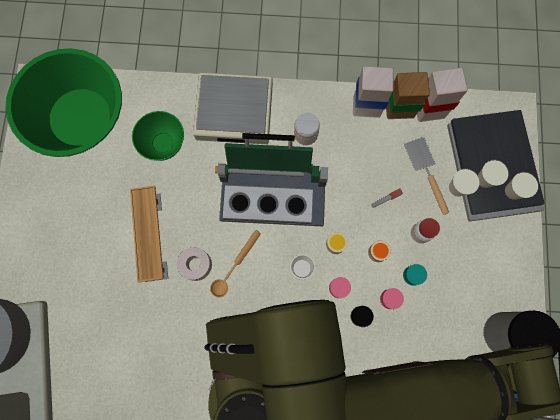

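View pics/wrist0.png

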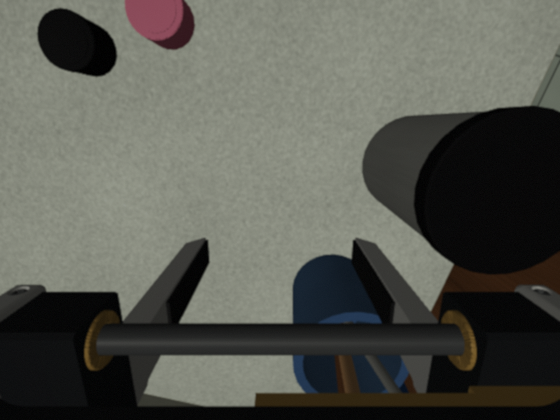

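The pictures show the yellow pot (top 337,242), the orange pot (380,251), the pin (387,198) with its handle at the right, the press at (272,185) and the rack at (147,233). No blue lid is visible so far. I'll enlarge these areas to confirm.

```bash
python3 - <<'E'
from h import *
t=cv2.imread('pics/top0_raw.png'); s=cv2.imread('pics/scene0_raw.png')
cv2.imwrite('pics/c1.png',cv2.resize(t[125:285,200:360],(800,600) if 0 else (600,600),interpolation=cv2.INTER_CUBIC))
a=cv2.resize(t[180:330,320:440],(480,600),interpolation=cv2.INTER_CUBIC)
cv2.imwrite('pics/c2.png',a)
cv2.imwrite('pics/c3.png',cv2.resize(s[180:290,240:400],(800,550),interpolation=cv2.INTER_CUBIC))
E
```

```text
(no output)
```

View pics/c1.png

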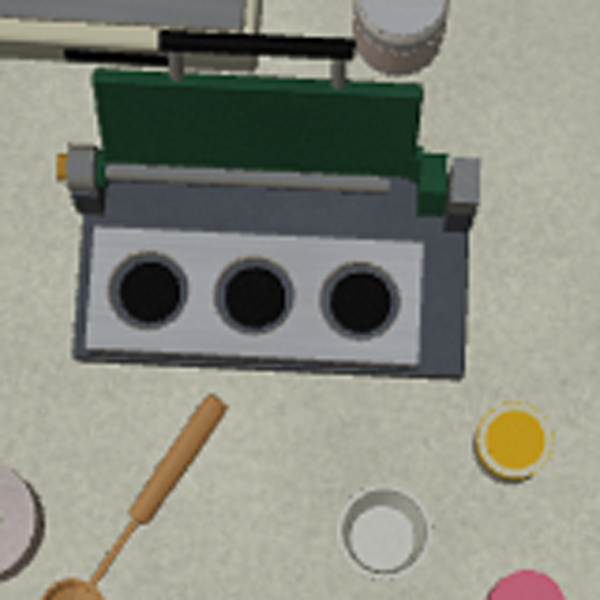

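View pics/c2.png

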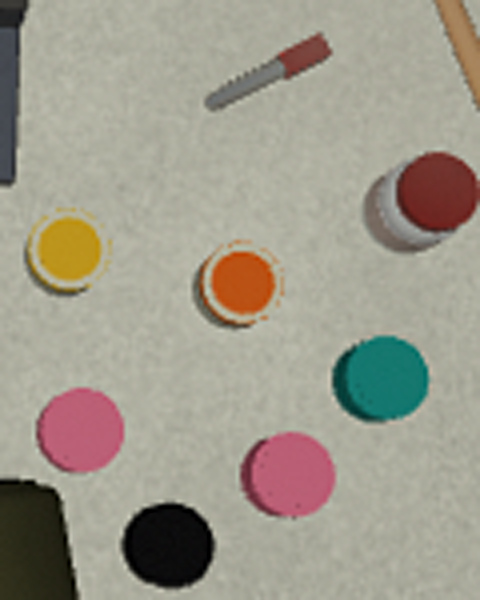

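View pics/c3.png

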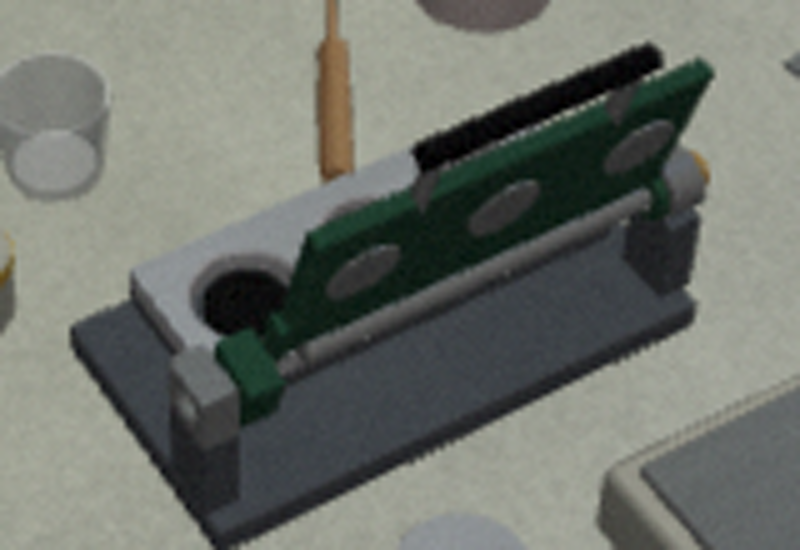

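```bash
python3 - <<'E'
from h import *
t=load('top0'); im=cv2.imread('pics/top0_raw.png'); hsv=cv2.cvtColor(im,cv2.COLOR_BGR2HSV)
# seats black circles
g=im[125:285,200:360]
def u(x,y): return 200+x/3.75,125+y/3.75
for n,p in dict(s2=(149,291),s1=(255,296),s0=(360,300)).items(): print(n,np.round(onz(t,*u(*p),40),1))
for n,p in dict(bl=(81,360),br=(462,378)).items(): print(n,np.round(onz(t,*u(*p),10),1))
for n,p in dict(platefl=(89,350),platefr=(418,366),platerr=(423,242),platerl=(97,227)).items(): print(n,np.round(onz(t,*u(*p),46),1))
for n,p in dict(kn=(464,160),kn2=(479,160)).items(): print(n,np.round(onz(t,*u(*p),107),1))
for n,p in dict(yel=(337,242.3),ora=(380.5,250.5)).items(): print(n,np.round(onz(t,*p,50),1))
def c2(x,y): return 320+x/4,180+y/4
for n,p in dict(tip=(208,104),sh=(283,64),end=(328,43)).items(): print(n,np.round(onz(t,*c2(*p),9),1))
for n,p in dict(a=(132,190),b=(156,187),c=(162,279),d=(138,282)).items(): print(n,np.round(onz(t,*p,72),1))
E
```

```text
s2 [538.2  78.2  40. ]
s1 [539.2  -2.2  40. ]
s0 [540.9 -81.8  40. ]
bl [487.5 129.   10. ]
br [ 491.1 -163.7   10. ]
platefl [489.  118.9  46. ]
platefr [ 491.7 -127.8   46. ]
platerr [ 587.4 -126.9   46. ]
platerl [584.2 120.8  46. ]
kn [ 635.5 -151.   107. ]
kn2 [ 636.2 -162.   107. ]
yel [ 439.7 -201.1   50. ]
ora [ 424.  -322.3   50. ]
tip [ 558.  -302.6    9. ]
sh [ 591.2 -356.5    9. ]
end [ 608.9 -389.1    9. ]
a [549.  377.3  72. ]
b [561.6 311.6  72. ]
c [308.7 267.4  72. ]
d [296.9 330.8  72. ]
```

```bash
python3 - <<'E'
from h import *
from scipy.optimize import least_squares
t=load('top0'); s=load('scene0')
def u(x,y): return 200+x/3.75,125+y/3.75
# clamp angle: bar ends
bl=u(160,40); br=u(353,46)
sl=(240+660/5,180+55/5); sr=(240+420/5,180+158/5)
for a,b in((bl,sl),(br,sr)): print('bar',np.round(tri([ray(t,*a),ray(s,*b)]),1))
# plate front corners
for a,b in((u(96,74),(240+712/5,180+66/5)),(u(420,88),(240+312/5,180+238/5))): print('plate',np.round(tri([ray(t,*a),ray(s,*b)]),1))
# mouth in scene
m=(240+187/5,180+412/5)
print('mouth at y -163:',)
o,d=ray(s,*m); print(np.round(o+d*(90-o[2])/d[2],1), proj(s,[622,-163,90]))
for n,p in dict(yel=(231,230),ora=(187.5,242.5)).items(): print(n,np.round(onz(s,*p,50),1))
move([600,-371,150],[np.pi,0,2.123])
E
```

```text
bar [664.5  65.5 248.7]
bar [666.3 -64.5 250.1]
plate [651.8 111.4 209.1]
plate [ 653.2 -111.7  211.4]
mouth at y -163:
[ 626.2 -163.    90. ] [276.55741286 261.20965189]
yel [ 439.7 -201.    50. ]
ora [ 422.3 -318.4   50. ]
move [47.89 -3.18  5.51] [-5.0000e-04 -8.0000e-04 -1.8522e+00]
```

servo_tool([
  [4.5, -0.3, 0, 0, 0, -0.11],
  [9, -0.6, 0, 0, 0, -0.22],
  [13.5, -0.9, 0, 0, 0, -0.33],
  [18, -1.2, 0, 0, 0, -0.44],
  [22.5, -1.5, 0, 0, 0, -0.55],
  [27, -1.8, 0, 0, 0, -0.66],
  [31.5, -2.1, 0, 0, 0, -0.77],
  [36, -2.4, 0, 0, 0, -0.88],
  [40.5, -2.7, 0, 0, 0, -0.99],
  [45, -3, 0, 0, 0, -1.1],
])

```text
clock: 0.98
eef_pos: [542.0, -390.8, 205.2]
eef_rot: [-3.141, -0.0, 1.376]
wrist_force: [0.1, -0.7, 0.4]
finger_gap: 94.0
```

```bash
python3 - <<'E'
from h import *
print(np.round(read_state()['eef_pos'],1),read_state()['joints'])
move([600,-371,150],[np.pi,0,2.123])
E
```

```text
[ 542.  -390.8  205.2] [-6.79477174e-01  5.72288746e-01  1.13633137e+00 -1.44363931e-05
  1.43341934e+00 -4.85023868e-01]
move [3.06 5.31 5.52] [-3.000e-04 -3.000e-04 -7.467e-01]
```

servo_tool([
  [1, 1, 0.5, 0, 0, -0.11],
  [2, 2, 1.5, 0, 0, -0.22],
  [3, 3, 2.5, 0, 0, -0.33],
  [3.1, 4, 3.5, 0, 0, -0.44],
  [3.1, 5, 4.5, 0, 0, -0.55],
  [3.1, 5.3, 5.5, 0, 0, -0.66],
  [3.1, 5.3, 5.5, 0, 0, -0.747],
  [3.1, 5.3, 5.5, 0, 0, -0.747],
  [3.1, 5.3, 5.5, 0, 0, -0.747],
  [3.1, 5.3, 5.5, 0, 0, -0.747],
])

```text
clock: 1.82
eef_pos: [598.4, -372.2, 150.8]
eef_rot: [3.141, 0.0, 2.115]
wrist_force: [-0.2, 0.5, 0.4]
finger_gap: 94.1
```

```bash
python3 - <<'E'
from h import *
move([600,-371,150],[np.pi,0,2.123])
snap('wrist','w1');snap('top','t1');snap('scene','s1')
E
```

```text
move [0.02 0.2  0.08] [ 0.0002  0.0004 -0.0083]
```

View pics/w1.png

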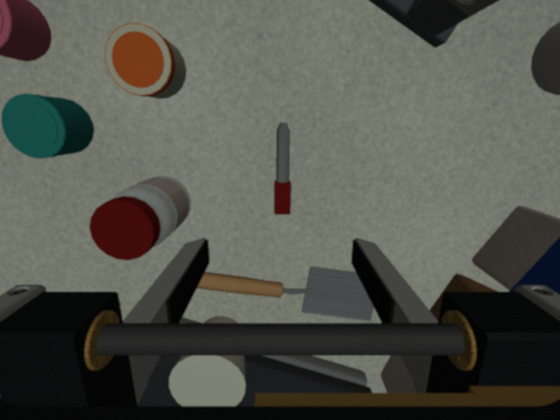

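View pics/t1.png

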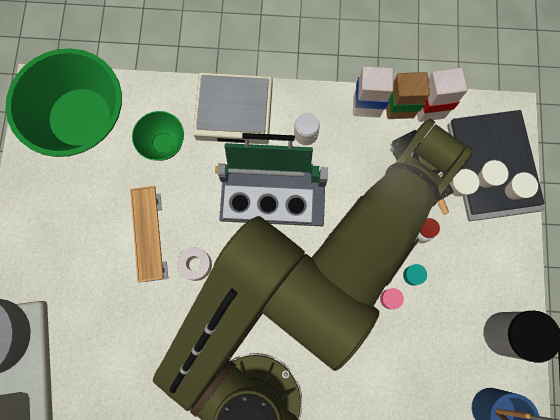

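The wrist view shows the pin with its tip at (283,123), shoulder at (283,181) and handle end at (283,213). It is lined up with the tool. The area the arm hid before has no blue pot, so the job has two pots, yellow and orange.

```bash
python3 - <<'E'
from h import *
w=load('w1'); im=cv2.imread('pics/w1_raw.png')
hsv=cv2.cvtColor(im,cv2.COLOR_BGR2HSV)
m=((hsv[...,0]<8)|(hsv[...,0]>172))&(hsv[...,1]>150)&(hsv[...,2]>60)
m[:, :230]=0; m[:,330:]=0; m[240:]=0
ys,xs=np.nonzero(m); print(xs.min(),xs.max(),ys.min(),ys.max(),xs.mean())
r=cv2.minAreaRect(np.c_[xs,ys].astype(np.float32)); print(r)
c2=lambda v:onz(w,283,v,18)
print('sh',onz(w,283,ys.min(),18),'end',onz(w,283,ys.max()+1,18))
print('tip',onz(w,283,123,9))
E
python3 - <<'E'
import cv2
im=cv2.imread('pics/w1_raw.png'); cv2.imwrite('pics/w1c.png',cv2.resize(im[100:230,230:340],None,fx=4.5,fy=4.5,interpolation=cv2.INTER_CUBIC))
E
```

```text
275 289 183 213 281.9826086956522
((282.0, 198.0), (30.0, 14.0), 90.0)
sh [ 591.67299334 -354.46619661   18.        ] end [ 609.64044031 -383.97998192   18.        ]
tip [ 559.84196263 -302.00449567    9.        ]
```

View pics/w1c.png

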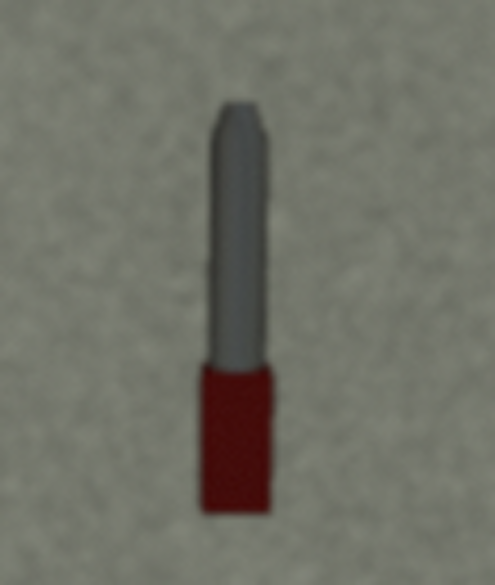

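```bash
python3 - <<'E'
from h import *
w=load('w1')
a=onz(w,282.4,181.3,18);b=onz(w,282.4,214.2,18); print(a,b)
g=(a+b)/2; move([g[0],g[1],3],[np.pi,0,2.115])
E
```

```text
[ 590.17278665 -353.22804946   18.        ] [ 609.1966922  -384.51684248   18.        ]
move [ 0.23  0.28 14.79] [0.0002 0.0005 0.0012]
```

servo_tool([
  [0.1, 0.1, 3, 0, 0, 0],
  [0.2, 0.3, 6, 0, 0, 0],
  [0.2, 0.3, 9, 0, 0, 0],
  [0.2, 0.3, 12, 0, 0, 0],
  [0.2, 0.3, 13.5, 0, 0, 0],
  [0.2, 0.3, 14.3, 0, 0, 0],
  [0.2, 0.3, 14.8, 0, 0, 0],
  [0.2, 0.3, 14.8, 0, 0, 0],
  [0.2, 0.3, 14.8, 0, 0, 0],
  [0.2, 0.3, 14.8, 0, 0, 0],
], gripper=6)

```text
clock: 2.8
eef_pos: [600.6, -369.4, 4.3]
eef_rot: [3.141, 0.002, 2.118]
wrist_force: [0.2, -0.5, 0.6]
finger_gap: 59.9
```

servo_tool([
  [0, 0, 0, 0, 0, 0],
  [0, 0, 0, 0, 0, 0],
  [0, 0, 0, 0, 0, 0],
  [0, 0, 0, 0, 0, 0],
  [0, 0, 0, 0, 0, 0],
  [0, 0, 0, 0, 0, 0],
  [0, 0, 0, 0, 0, 0],
  [0, 0, 0, 0, 0, 0],
  [0, 0, 0, 0, 0, 0],
  [0, 0, 0, 0, 0, 0],
], gripper=0, grip_force=40)

```text
clock: 3.63
eef_pos: [599.9, -368.9, 2.5]
eef_rot: [-3.142, 0.0, 2.118]
wrist_force: [-0.7, 0.3, -0.8]
finger_gap: 17.7
```

```bash
python3 - <<'E'
from h import *
move([623.2,-283,130],[np.pi,0,1.5845])
E
```

```text
move [  6.13   6.46 -12.75] [-0.      0.      0.5333]
```

servo_tool([
  [0, 0, -2, 0, 0, 0],
  [0, 0, -4, 0, 0, 0],
  [0, 0, -6.5, 0, 0, 0],
  [0.5, 0.5, -9, 0, 0, 0.07],
  [1.5, 1.5, -11, 0, 0, 0.17],
  [2.5, 2.5, -12.7, 0, 0, 0.27],
  [3.5, 3.7, -12.7, 0, 0, 0.36],
  [4.7, 5, -12.7, 0, 0, 0.45],
  [5.8, 6.1, -12.7, 0, 0, 0.53],
  [6.1, 6.5, -12.7, 0, 0, 0.533],
])

```text
clock: 4.47
eef_pos: [624.2, -281.0, 129.4]
eef_rot: [-3.141, -0.0, 1.583]
wrist_force: [-0.4, 0.1, -1.1]
finger_gap: 17.7
```

servo_tool([
  [0, 0, 0, 0, 0, 0],
  [0, 0, 0, 0, 0, 0],
  [0, 0, 0, 0, 0, 0],
  [0, 0, 0, 0, 0, 0],
  [0, 0, 0, 0, 0, 0],
  [0, 0, 0, 0, 0, 0],
  [0, 0, 0, 0, 0, 0],
  [0, 0, 0, 0, 0, 0],
  [0, 0, 0, 0, 0, 0],
  [0, 0, 0, 0, 0, 0],
])

```text
clock: 5.3
eef_pos: [623.7, -283.0, 129.5]
eef_rot: [-3.142, -0.0, 1.585]
wrist_force: [0.7, 0.2, -1.0]
finger_gap: 17.9
```

```bash
python3 - <<'E'
from h import *
print(read_state()['joints'])
snap('wrist','w2');snap('scene','s2',(200,160,340,300),4)
E
```

```text
[-4.79419926e-01  6.65805238e-01  1.16531095e+00  9.22269681e-06
  1.31048304e+00 -4.93518471e-01]
```

View pics/w2.png

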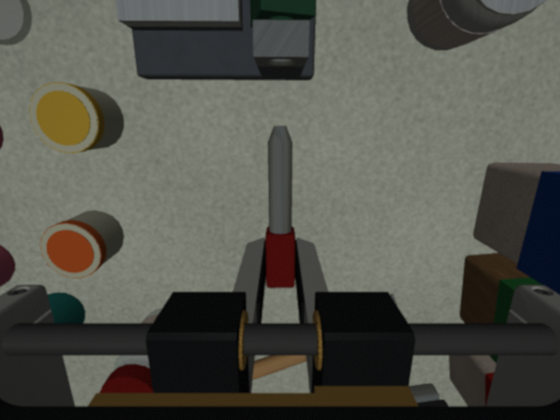

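View pics/s2.png

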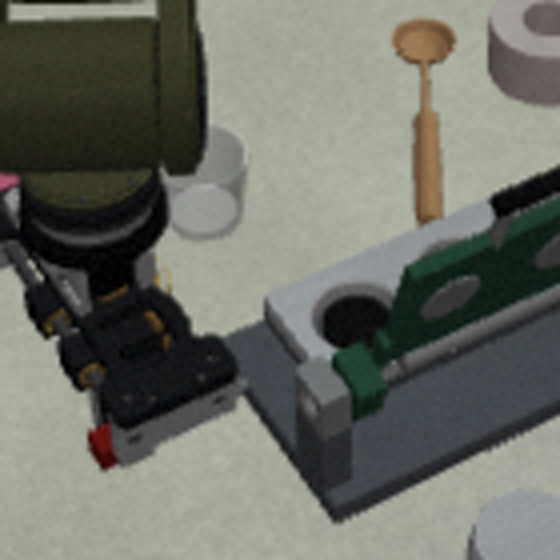

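```bash
python3 - <<'E'
import cv2
im=cv2.imread('pics/w2_raw.png'); cv2.imwrite('pics/w2c.png',cv2.resize(im[0:140,220:340],None,fx=5,fy=5,interpolation=cv2.INTER_CUBIC)[:600])
cv2.imwrite('pics/w2d.png',cv2.resize(im[110:300,230:330],None,fx=3.15,fy=3.15,interpolation=cv2.INTER_CUBIC))
E
```

```text
(no output)
```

View pics/w2c.png

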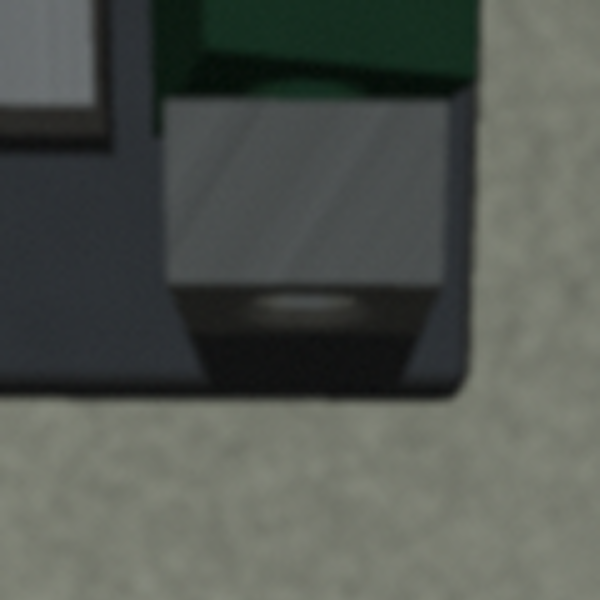

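View pics/w2d.png

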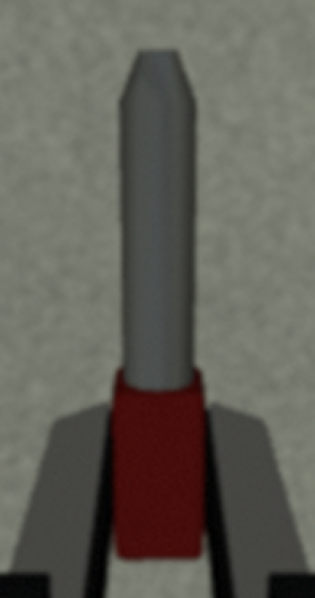

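```bash
python3 - <<'E'
from h import *
w=load('w2');T=tool();print(np.round(T[:3,3],2))
for p in((253.6,57),(308,57),(252.4,19.4),(310.2,19.4)): print(np.round(onz(w,*p,107),1))
# expect pin
def tp(p): return proj(w,(T@np.append(p,1))[:3])
print('tip',tp([80,0,-6.5]),'shoulder top',tp([18,0,-15.5]),'end top',tp([-18,0,-15.5]))
# mouth ellipse centre on plane y=-163 : 
o,d=ray(w,280.8,60.5)
k=(-163-o[1])/d[1]; print('ell',o+d*k)
o,d=ray(w,280.2,125.9); print('pin tip at z136',o+d*(136-o[2])/d[2])
o,d=ray(w,280.5,233); print('pin sh',o+d*(145-o[2])/d[2])
t=load('top0')
E
```

```text
[ 623.74 -282.97  129.47]
[ 606.1 -163.8  107. ]
[ 639.5 -163.3  107. ]
[ 605.6 -143.6  107. ]
[ 639.9 -143.1  107. ]
tip [279.5713319  124.06713234] shoulder top [279.58542077 234.33643251] end top [279.60142891 288.81833682]
ell [ 622.81763137 -163.           93.07869855]
pin tip at z136 [ 622.97202455 -203.95912454  136.        ]
pin sh [ 624.00684178 -264.12418167  145.        ]
```

servo_tool([
  [0, 0.05, 1, 0, 0, 0],
  [0, 0.05, 2, 0, 0, 0],
  [0, 0.05, 3, 0, 0, 0],
  [0, 0.05, 4, 0, 0, 0],
  [0, 0.05, 4.6, 0, 0, 0],
  [0.7, 0.05, 4.6, 0, 0, 0],
  [1.4, 0.05, 4.6, 0, 0, 0],
  [2.2, 0.05, 4.6, 0, 0, 0],
  [3.0, 0.05, 4.6, 0, 0, 0],
  [3.0, 0.05, 4.6, 0, 0, 0],
])

```text
clock: 6.23
eef_pos: [624.2, -251.1, 84.1]
eef_rot: [3.141, 0.0, 1.586]
wrist_force: [-0.4, -0.0, -1.4]
finger_gap: 17.7
```

servo_tool([
  [0, 0, 0, 0, 0, 0],
  [0, 0, 0, 0, 0, 0],
  [0, 0, 0, 0, 0, 0],
  [0, 0, 0, 0, 0, 0],
  [0, 0, 0, 0, 0, 0],
  [0, 0, 0, 0, 0, 0],
  [0, 0, 0, 0, 0, 0],
  [0, 0, 0, 0, 0, 0],
  [0, 0, 0, 0, 0, 0],
  [0, 0, 0, 0, 0, 0],
])

```text
clock: 7.07
eef_pos: [623.8, -253.0, 83.4]
eef_rot: [-3.142, -0.0, 1.585]
wrist_force: [-0.9, -0.1, -1.1]
finger_gap: 17.7
```

```bash
python3 - <<'E'
from h import *
c=snap('wrist','w3',(200,20,360,300),2)
im=cv2.imread('pics/w3_raw.png')
cv2.imwrite('pics/w3.png',cv2.resize(im[40:190,210:360],None,fx=4,fy=4,interpolation=cv2.INTER_CUBIC))
snap('scene','s3',(200,160,340,300),4)
E
```

```text
(no output)
```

View pics/w3.png

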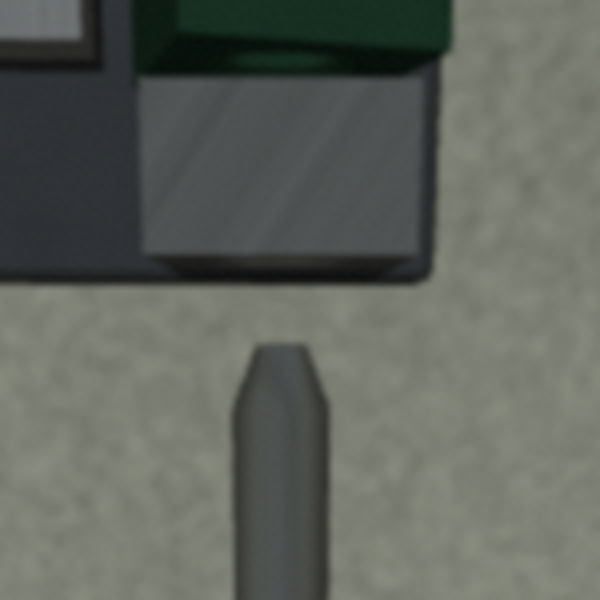

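View pics/s3.png

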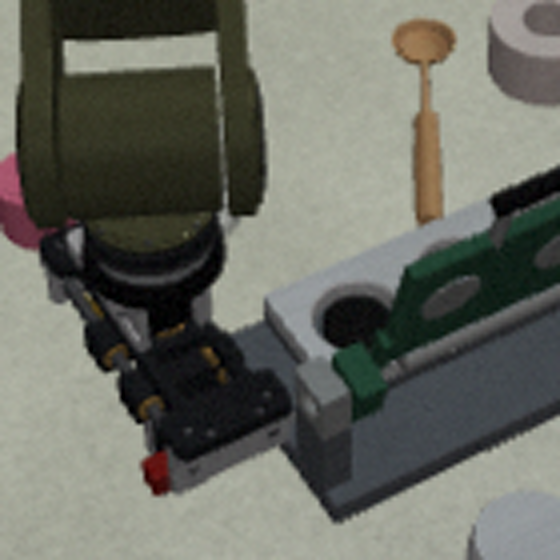

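servo_tool([
  [0.4, 0, 0, 0, 0, 0],
  [0.8, 0, 0, 0, 0, 0],
  [1.2, 0, 0, 0, 0, 0],
  [1.6, 0, 0, 0, 0, 0],
  [2.0, 0, 0, 0, 0, 0],
  [2.4, 0, 0, 0, 0, 0],
  [2.8, 0, 0, 0, 0, 0],
  [3.2, 0, 0, 0, 0, 0],
  [3.5, 0, 0, 0, 0, 0],
  [3.5, 0, 0, 0, 0, 0],
])

```text
clock: 8.0
eef_pos: [623.3, -217.4, 83.5]
eef_rot: [-3.142, -0.0, 1.585]
wrist_force: [-0.2, -0.4, -0.5]
finger_gap: 17.4
```

servo_tool([
  [0.4, 0, 0, 0, 0, 0],
  [0.8, 0, 0, 0, 0, 0],
  [1.2, 0, 0, 0, 0, 0],
  [1.6, 0, 0, 0, 0, 0],
  [2.0, 0, 0, 0, 0, 0],
  [2.4, 0, 0, 0, 0, 0],
  [2.8, 0, 0, 0, 0, 0],
  [3.0, 0, 0, 0, 0, 0],
  [3.2, 0, 0, 0, 0, 0],
  [3.2, 0, 0, 0, 0, 0],
])

```text
clock: 8.83
eef_pos: [622.9, -185.7, 83.5]
eef_rot: [-3.142, -0.0, 1.585]
wrist_force: [0.1, -0.2, -1.3]
finger_gap: 17.6
```

```bash
python3 - <<'E'
from h import *
snap('wrist','w4')
im=cv2.imread('pics/w4_raw.png')
cv2.imwrite('pics/w4.png',cv2.resize(im[60:300,190:370],None,fx=2.5,fy=2.5,interpolation=cv2.INTER_CUBIC))
snap('scene','s4',(200,160,340,300),4)
E
```

```text
(no output)
```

View pics/w4.png

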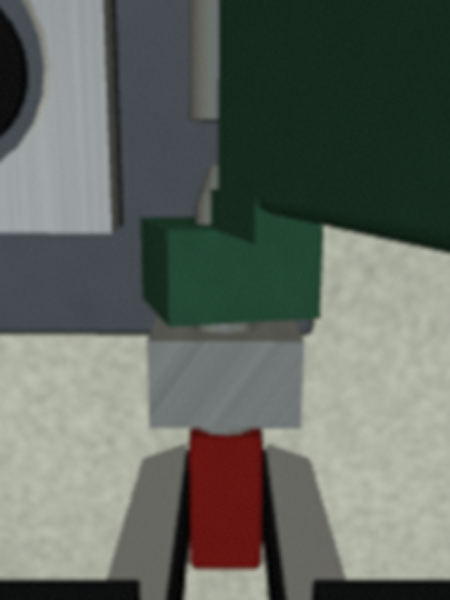

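View pics/s4.png

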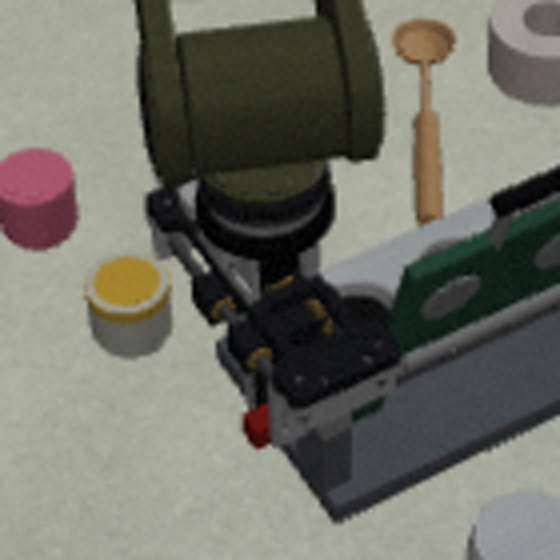

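servo_tool([
  [0.1, 0, 0, 0, 0, 0],
  [0.2, 0, 0, 0, 0, 0],
  [0.3, 0, 0, 0, 0, 0],
  [0.35, 0, 0, 0, 0, 0],
  [0.4, 0, 0, 0, 0, 0],
  [0.45, 0, 0, 0, 0, 0],
  [0.5, 0, 0, 0, 0, 0],
  [0.55, 0, 0, 0, 0, 0],
  [0.6, 0, 0, 0, 0, 0],
  [0.6, 0, 0, 0, 0, 0],
])

```text
clock: 9.77
eef_pos: [622.8, -180.2, 83.5]
eef_rot: [3.141, 0.0, 1.585]
wrist_force: [0.8, -1.9, -1.5]
finger_gap: 17.4
```

```bash
python3 - <<'E'
from h import *
print(read_state()['wrist_force'],read_state()['eef_pos'])
snap('wrist','w5')
im=cv2.imread('pics/w5_raw.png')
cv2.imwrite('pics/w5.png',cv2.resize(im[160:300,230:330],None,fx=4,fy=4,interpolation=cv2.INTER_CUBIC))
E
```

```text
[ 0.76400093 -1.87574058 -1.47841311] [ 622.77099312 -180.22767328   83.47128382]
```

View pics/w5.png

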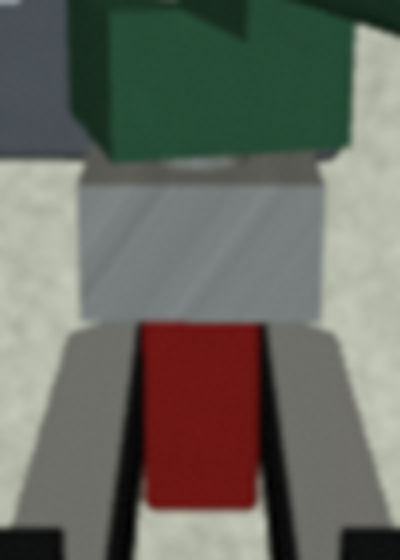

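servo_tool([
  [0.05, 0, 0, 0, 0, 0],
  [0.1, 0, 0, 0, 0, 0],
  [0.15, 0, 0, 0, 0, 0],
  [0.2, 0, 0, 0, 0, 0],
  [0.25, 0, 0, 0, 0, 0],
  [0.3, 0, 0, 0, 0, 0],
  [0.3, 0, 0, 0, 0, 0],
  [0.3, 0, 0, 0, 0, 0],
  [0.3, 0, 0, 0, 0, 0],
  [0.3, 0, 0, 0, 0, 0],
])

```text
clock: 10.65
eef_pos: [622.7, -179.9, 83.6]
eef_rot: [3.141, 0.004, 1.584]
wrist_force: [0.6, -19.5, -3.9]
finger_gap: 17.9
```

servo_tool([
  [-0.2, 0, 0, 0, 0, 0],
  [-0.3, 0, 0, 0, 0, 0],
  [-0.3, 0, 0, 0, 0, 0],
  [-0.3, 0, 0, 0, 0, 0],
  [-0.3, 0, 0, 0, 0, 0],
  [-0.3, 0, 0, 0, 0, 0],
  [-0.3, 0, 0, 0, 0, 0],
  [-0.3, 0, 0, 0, 0, 0],
  [-0.3, 0, 0, 0, 0, 0],
  [-0.3, 0, 0, 0, 0, 0],
])

```text
clock: 11.48
eef_pos: [622.7, -180.2, 83.4]
eef_rot: [-3.141, 0.0, 1.585]
wrist_force: [-0.6, -5.0, -1.1]
finger_gap: 17.5
```

servo_tool([
  [0, 0, 0, 0, 0, 0],
  [0, 0, 0, 0, 0, 0],
  [0, 0, 0, 0, 0, 0],
  [0, 0, 0, 0, 0, 0],
  [0, 0, 0, 0, 0, 0],
  [0, 0, 0, 0, 0, 0],
  [0, 0, 0, 0, 0, 0],
  [0, 0, 0, 0, 0, 0],
  [0, 0, 0, 0, 0, 0],
  [0, 0, 0, 0, 0, 0],
], gripper=5)

```text
clock: 12.32
eef_pos: [622.8, -180.0, 83.5]
eef_rot: [3.142, 0.0, 1.585]
wrist_force: [-0.3, 0.5, -0.7]
finger_gap: 50.0
```

servo_tool([
  [0, 0, -1, 0, 0, 0],
  [0, 0, -2, 0, 0, 0],
  [0, 0, -4, 0, 0, 0],
  [-1, 0, -6, 0, 0, 0],
  [-2, 0, -8, 0, 0, 0],
  [-3, 0, -10, 0, 0, 0],
  [-4, 0, -12, 0, 0, 0],
  [-5, 0, -13, 0, 0, 0],
  [-6, 0, -13, 0, 0, 0],
  [-7, 0, -13, 0, 0, 0],
])

```text
clock: 13.15
eef_pos: [623.9, -250.7, 214.4]
eef_rot: [3.14, 0.001, 1.585]
wrist_force: [0.0, -0.3, -0.0]
finger_gap: 50.1
```

```bash
python3 - <<'E'
from h import *
snap('wrist','w6'); snap('top','t6')
im=cv2.imread('pics/w6_raw.png')
cv2.imwrite('pics/w6.png',cv2.resize(im[0:180,190:370],None,fx=3.3,fy=3.3,interpolation=cv2.INTER_CUBIC))
E
```

```text
(no output)
```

View pics/w6.png

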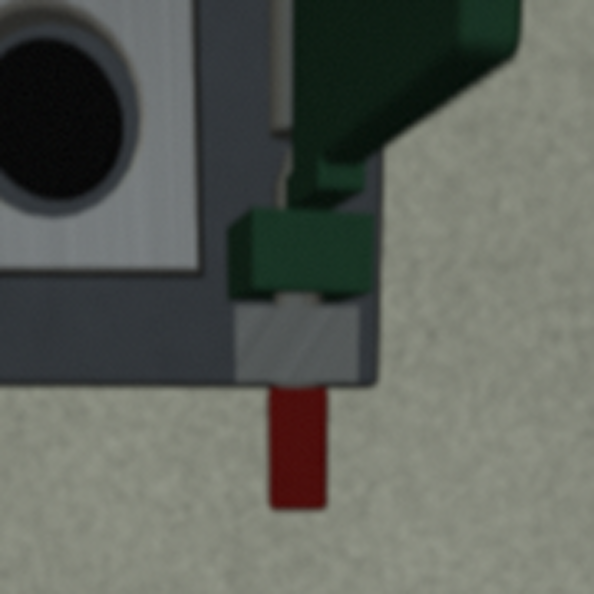

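View pics/t6.png

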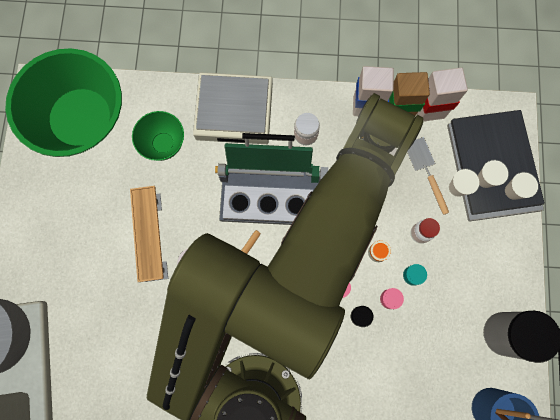

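```bash
python3 - <<'E'
from h import *
t=load('top0'); s=load('scene0')
for n,p in dict(yel=(337,242.3,50),ora=(380.5,250.5,50),cup=(302,267,30),teal=(415.5,274.5,50),jar=(429.5,228.5,100),pinkA=(340.5,288,50),pinkB=(392.5,299,50),spoon=(256,235,8),tin=(307,127,90),roll=(193,264,50)).items(): print(n,np.round(onz(t,*p[:2],p[2]),1))
w=load('w6'); im=cv2.imread('pics/w6_raw.png');cv2.imwrite('pics/w6f.png',im)
w2=load('w2')
for n,p in dict(yel=(67,118),ora=(71,248)).items(): print(n,np.round(onz(w2,*p,50),1))
print(read_state()['joints'])
E
```

```text
yel [ 439.7 -201.1   50. ]
ora [ 424.  -322.3   50. ]
cup [ 367.4 -108.3   30. ]
teal [ 363.5 -419.7   50. ]
jar [ 484.6 -443.6  100. ]
pinkA [ 314.6 -215.5   50. ]
pinkB [ 293.4 -357.7   50. ]
spoon [453.1  27.4   8. ]
tin [757.2 -99.7  90. ]
roll [355.8 192.1  50. ]
yel [ 446.  -201.1   50. ]
ora [ 428.1 -318.3   50. ]
[-4.37643026e-01  5.78147096e-01  1.11084586e+00 -1.50122626e-04
  1.45394774e+00 -4.50266472e-01]
```

View pics/w6f.png

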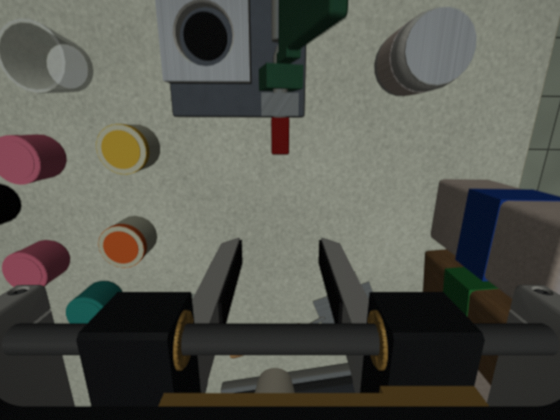

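```bash
python3 - <<'E'
from h import *
move([440,-201,150],[np.pi,0,3.155])
E
```

```text
move [  5.25 -18.25   6.27] [-6.0000e-04 -1.4000e-03 -1.5716e+00]
```

servo_tool([
  [0.2, -1, 0, 0, 0, -0.1],
  [0.5, -2.5, 0, 0, 0, -0.2],
  [1, -4, 0, 0, 0, -0.3],
  [1.5, -6, 0, 0, 0, -0.4],
  [2, -8, 0, 0, 0, -0.5],
  [2.5, -10, 0, 0, 0, -0.6],
  [3, -12, 0, 0, 0, -0.7],
  [3.5, -14, 0, 0, 0, -0.8],
  [4, -16, 0, 0, 0, -0.9],
  [4.5, -17.5, 0, 0, 0, -1.0],
], gripper=8.0)

```text
clock: 14.08
eef_pos: [446.5, -206.6, 212.6]
eef_rot: [-3.142, -0.002, 2.59]
wrist_force: [0.4, 0.3, 0.1]
finger_gap: 80.0
```

```bash
python3 - <<'E'
from h import *
move([440,-201,150],[np.pi,0,3.155])
E
```

```text
move [0.84 0.14 6.26] [ 4.000e-04 -1.500e-03 -5.652e-01]
```

servo_tool([
  [0.2, 0, 1, 0, 0, -0.1],
  [0.5, 0.1, 2, 0, 0, -0.2],
  [0.8, 0.1, 3, 0, 0, -0.3],
  [0.8, 0.1, 4, 0, 0, -0.4],
  [0.8, 0.1, 5, 0, 0, -0.5],
  [0.8, 0.1, 6, 0, 0, -0.56],
  [0.8, 0.1, 6.2, 0, 0, -0.56],
  [0.8, 0.1, 6.2, 0, 0, -0.56],
  [0.8, 0.1, 6.2, 0, 0, -0.56],
  [0.8, 0.1, 6.2, 0, 0, -0.56],
])

```text
clock: 14.92
eef_pos: [442.1, -202.4, 151.9]
eef_rot: [-3.141, 0.0, -3.14]
wrist_force: [0.2, 0.3, 0.4]
finger_gap: 80.1
```

```bash
cat >> h.py <<'E'
LIM={'yel':(18,32),'ora':(4,15)}
def lid(c,im,col,z):
    """centre of coloured lid patch on plane z"""
    hsv=cv2.cvtColor(im,cv2.COLOR_BGR2HSV); lo,hi=LIM[col]
    m=((hsv[...,0]>=lo)&(hsv[...,0]<=hi)&(hsv[...,1]>170)&(hsv[...,2]>70)).astype(np.uint8)
    n,l,st,ce=cv2.connectedComponentsWithStats(m); out=[]
    for i in range(1,n):
        if st[i,4]>60: out.append((st[i,4],ce[i],st[i,2:4],np.round(onz(c,*ce[i],z),1)))
    return sorted(out,key=lambda a:-a[0])[:4]
E
python3 - <<'E'
from h import *
c=snap('wrist','w7'); im=cv2.imread('pics/w7_raw.png')
print(np.round(read_state()['eef_pos'],1)); print(lid(c,im,'yel',50),lid(c,im,'ora',50))
E
```

```text
[ 442.  -202.4  151.9]
[(np.int32(1367), array([281.15069495, 207.06144843]), array([43, 41], dtype=int32), array([ 441.2, -201.4,   50. ]))] [(np.int32(1464), array([156.50956284, 190.60655738]), array([44, 43], dtype=int32), array([ 424.9, -321.8,   50. ])), (np.int32(87), array([180.59770115, 177.55172414]), array([24, 36], dtype=int32), array([ 412.1, -297.3,   50. ]))]
```

View pics/w7.png

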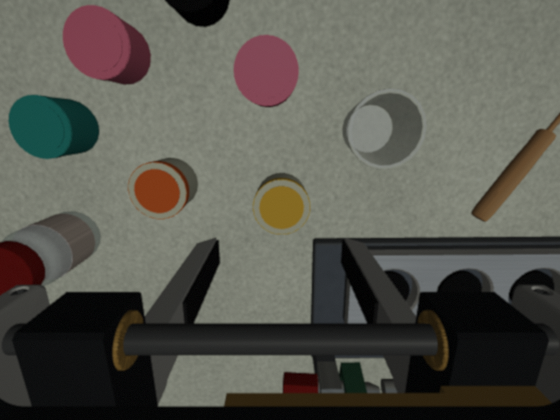

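The yellow-lidded white pot is at (281,207) in the wrist view and the orange one at (156,190). Both have the white body with a coloured lid, unlike the plain pink, turquoise and black look-alikes. Next I'll grasp yellow.

servo_tool([
  [0.1, 0.1, 2.5, 0, 0, 0],
  [0.1, 0.1, 5, 0, 0, 0],
  [0.1, 0.1, 7.5, 0, 0, 0],
  [0.1, 0.1, 10, 0, 0, 0],
  [0.1, 0.1, 12, 0, 0, 0],
  [0.1, 0.1, 13.2, 0, 0, 0],
  [0.1, 0.1, 13.8, 0, 0, 0],
  [0.1, 0.1, 13.8, 0, 0, 0],
  [0.1, 0.1, 13.8, 0, 0, 0],
  [0.1, 0.1, 13.8, 0, 0, 0],
])

```text
clock: 15.8
eef_pos: [441.4, -201.7, 14.5]
eef_rot: [-3.141, 0.001, -3.139]
wrist_force: [-0.3, -0.2, 0.7]
finger_gap: 80.1
```

servo_tool([
  [0, 0, 0, 0, 0, 0],
  [0, 0, 0, 0, 0, 0],
  [0, 0, 0, 0, 0, 0],
  [0, 0, 0, 0, 0, 0],
  [0, 0, 0, 0, 0, 0],
  [0, 0, 0, 0, 0, 0],
  [0, 0, 0, 0, 0, 0],
  [0, 0, 0, 0, 0, 0],
  [0, 0, 0, 0, 0, 0],
  [0, 0, 0, 0, 0, 0],
], gripper=4.5, grip_force=20)

```text
clock: 16.63
eef_pos: [441.0, -201.4, 13.7]
eef_rot: [-3.141, 0.0, -3.138]
wrist_force: [-0.6, 1.4, 5.6]
finger_gap: 56.0
```

servo_tool([
  [0, 0, -1, 0, 0, 0],
  [0, 0, -2, 0, 0, 0],
  [0, 0, -4, 0, 0, 0],
  [0, 0, -6, 0, 0, 0],
  [0, 0, -8, 0, 0, 0],
  [0, 0, -10, 0, 0, 0],
  [0, 0, -11, 0, 0, 0],
  [0, 0, -11, 0, 0, 0],
  [0, 0, -11, 0, 0, 0],
  [0, 0, -11, 0, 0, 0],
])

```text
clock: 17.47
eef_pos: [440.4, -201.1, 122.5]
eef_rot: [3.141, -0.001, -3.138]
wrist_force: [0.1, 0.0, -0.7]
finger_gap: 55.8
```

```bash
python3 - <<'E'
from h import *
c=snap('wrist','w8'); print(read_state()['eef_pos'],read_state()['finger_gap'])
im=cv2.imread('pics/w8_raw.png'); print(lid(c,im,'yel',160))
yw=0.0135;X=np.array([np.cos(yw),np.sin(yw)]);Y=np.array([-X[1],X[0]])
s1=np.array([622.8,-163.4])+162*Y-80*X; print('seat1',s1,'seat0',s1-80*Y,'seat2',s1+80*Y)
p=s1-80*Y; move([p[0],p[1],110],[np.pi,0,3.155])
E
```

```text
[ 440.36713293 -201.10092657  122.31228533] 55.361120532718786
[(np.int32(4456), array([279.99169659, 278.95623878]), array([79, 71], dtype=int32), array([ 439.3, -201.3,  160. ])), (np.int32(183), array([302.47540984, 235.45901639]), array([58, 31], dtype=int32), array([ 414.6, -190. ,  160. ]))]
seat1 [540.62035632  -2.49472922] seat0 [541.70032351 -82.48743933] seat2 [539.54038912  77.49798089]
move [-10.17  11.83   1.23] [ 0.001  -0.0017 -0.0102]
```

View pics/w8.png

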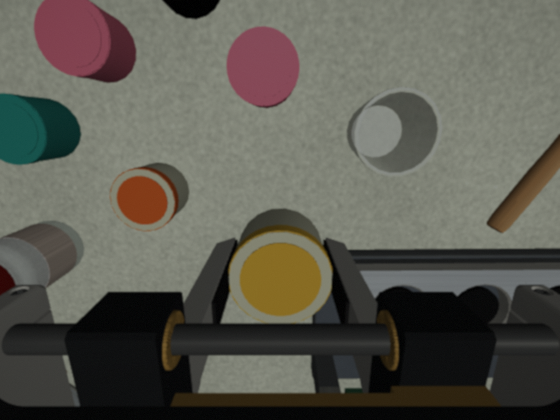

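servo_tool([
  [-1, 1.2, 0, 0, 0, 0],
  [-2.5, 3, 0, 0, 0, 0],
  [-4, 5, 0, 0, 0, 0],
  [-5.5, 7, 0, 0, 0, 0],
  [-7, 9, 0, 0, 0, 0],
  [-8.5, 10.5, 0, 0, 0, -0.01],
  [-10, 11.5, 0.5, 0, 0, -0.01],
  [-10.2, 11.9, 1.2, 0, 0, -0.01],
  [-10.2, 11.9, 2.2, 0, 0, -0.01],
  [-10.2, 11.9, 3.0, 0, 0, -0.01],
])

```text
clock: 18.35
eef_pos: [541.3, -82.2, 91.4]
eef_rot: [3.141, -0.002, -3.128]
wrist_force: [-0.8, 0.2, -0.9]
finger_gap: 55.6
```

```bash
python3 - <<'E'
from h import *
move([542.2,-82,80],[np.pi,0,3.155])
c=snap('wrist','w9'); c=snap('scene','s9',(230,170,390,290),5)
im=cv2.imread('pics/w9_raw.png'); print(lid(c,im,'yel',130))
E
```

```text
move [-0.09  0.02  1.14] [ 0.0004 -0.0023 -0.0001]
[(np.int32(4446), array([279.9745839 , 278.91497976]), array([79, 71], dtype=int32), array([ 698.7, -196.3,  130. ])), (np.int32(298), array([287.06040268, 235.29194631]), array([98, 34], dtype=int32), array([ 593.1, -116.7,  130. ]))]
```

View pics/w9.png

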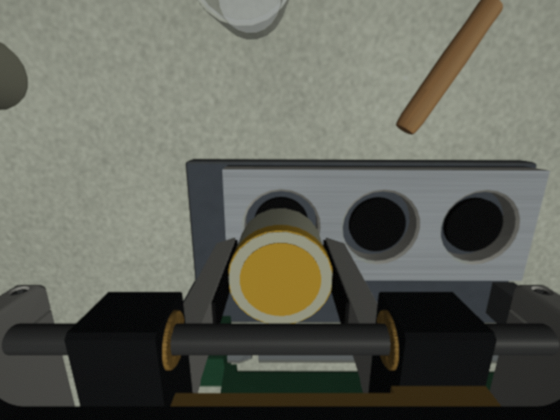

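View pics/s9.png

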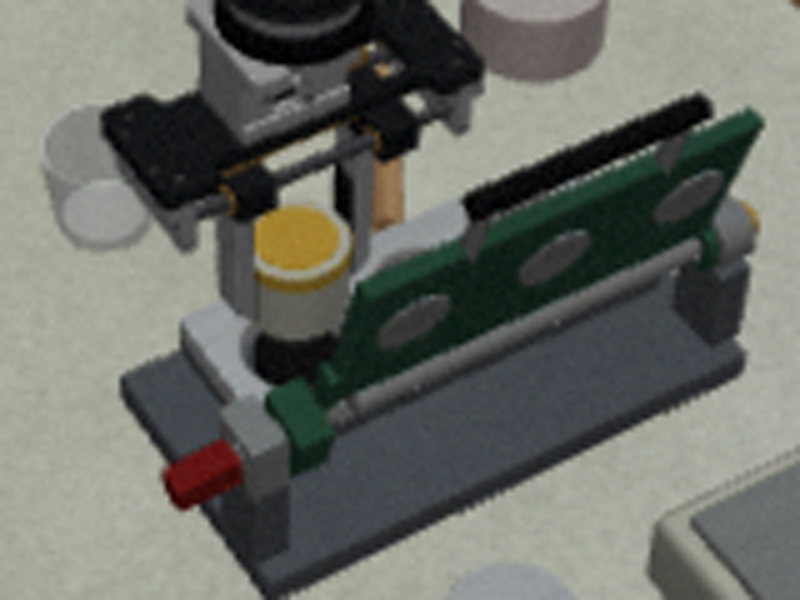

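```bash
python3 - <<'E'
from h import *
im=cv2.imread('pics/w9_raw.png'); w=load('w9'); g=cv2.cvtColor(im,cv2.COLOR_BGR2GRAY)
m=(g<28).astype(np.uint8); n,l,st,ce=cv2.connectedComponentsWithStats(m)
for i in range(1,n):
    if st[i,4]>500 and st[i,1]<300: print(st[i],ce[i],onz(w,*ce[i],40))
cv2.imwrite('pics/w9c.png',cv2.resize(im[150:300,180:560],None,fx=2.1,fy=2.1,interpolation=cv2.INTER_CUBIC))
for r in (187,):
    pass
E
```

```text
[ 349  197   56   54 2329] [376.62387291 223.65650494] [538.96456915  -3.34051226  40.        ]
[ 443  198   60   53 2431] [472.68737145 223.90045249] [538.12594414  75.227551    40.        ]
[ 175  241  212   89 2300] [281.2126087  307.91347826] [619.29312738 -80.16141446  40.        ]
[  368   283   182   110 10323] [440.76944687 339.40123995] [650.78085201  67.46596894  40.        ]
[    0   293   560   127 19114] [188.79371142 376.33221722] [ 696.19949961 -167.89058905   40.        ]
```

View pics/w9c.png

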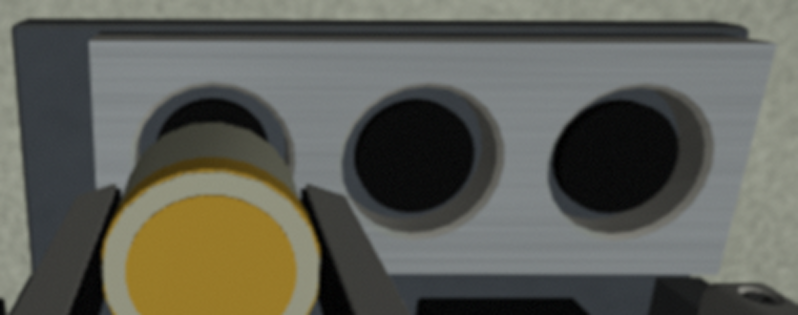

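```bash
python3 - <<'E'
from h import *
w=load('w9')
for p in((282.4,226),(381.2,226),(480.2,226.4)): print(np.round(onz(w,*p,46),1))
im=cv2.imread('pics/w9_raw.png'); print(lid(w,im,'yel',128)[0]); T=tool(); print(T[:3,3])
E
```

```text
[539.9 -80.4  46. ]
[538.8  -1.6  46. ]
[538.1  77.5  46. ]
(np.int32(4446), array([279.9745839 , 278.91497976]), array([79, 71], dtype=int32), array([540.8, -82.3, 128. ]))
[540.8699499  -82.52818602  91.31169006]
```

servo_tool([
  [0, 0.05, 0.8, 0, 0, 0],
  [0, 0.05, 1.6, 0, 0, 0],
  [0, 0.05, 2.2, 0, 0, 0],
  [0, 0.05, 2.6, 0, 0, 0],
  [0, 0.05, 2.9, 0, 0, 0],
  [0, 0.05, 3.1, 0, 0, 0],
  [0, 0.05, 3.3, 0, 0, 0],
  [0, 0.05, 3.4, 0, 0, 0],
  [0, 0.05, 3.4, 0, 0, 0],
  [0, 0.05, 3.4, 0, 0, 0],
])

```text
clock: 19.28
eef_pos: [542.6, -81.6, 59.6]
eef_rot: [-3.142, 0.0, -3.128]
wrist_force: [0.1, -0.4, -1.3]
finger_gap: 55.6
```

servo_tool([
  [0.1, 0, 0, 0, 0, 0],
  [0.1, 0, 0.1, 0, 0, 0],
  [0.1, 0, 0.2, 0, 0, 0],
  [0.1, 0, 0.3, 0, 0, 0],
  [0.1, 0, 0.4, 0, 0, 0],
  [0.1, 0, 0.4, 0, 0, 0],
  [0.1, 0, 0.4, 0, 0, 0],
  [0.1, 0, 0.4, 0, 0, 0],
  [0.1, 0, 0.4, 0, 0, 0],
  [0.1, 0, 0.4, 0, 0, 0],
])

```text
clock: 20.12
eef_pos: [541.5, -81.6, 55.5]
eef_rot: [-3.142, 0.0, -3.128]
wrist_force: [-0.3, -0.7, -0.7]
finger_gap: 55.4
```

```bash
python3 - <<'E'
from h import *
c=snap('wrist','w10'); im=cv2.imread('pics/w10_raw.png')
cv2.imwrite('pics/w10.png',cv2.resize(im[150:300,180:560],None,fx=2.1,fy=2.1,interpolation=cv2.INTER_CUBIC))
print(read_state()['eef_pos'],read_state()['wrist_force'])
snap('scene','s10',(230,170,390,290),5)
E
```

```text
[541.51055589 -81.56395974  55.49631468] [ 0.4416666   0.80408973 -1.93673656]
```

View pics/w10.png

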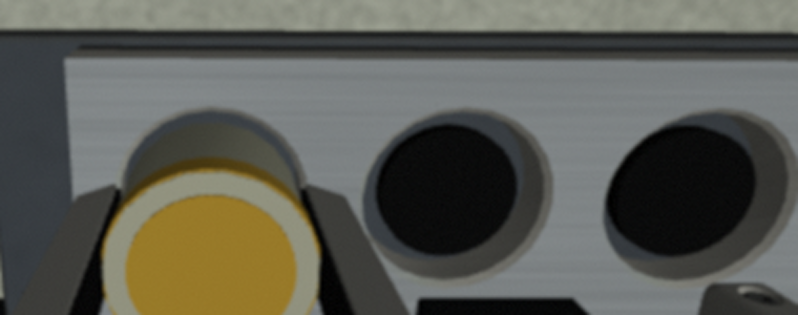

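View pics/s10.png

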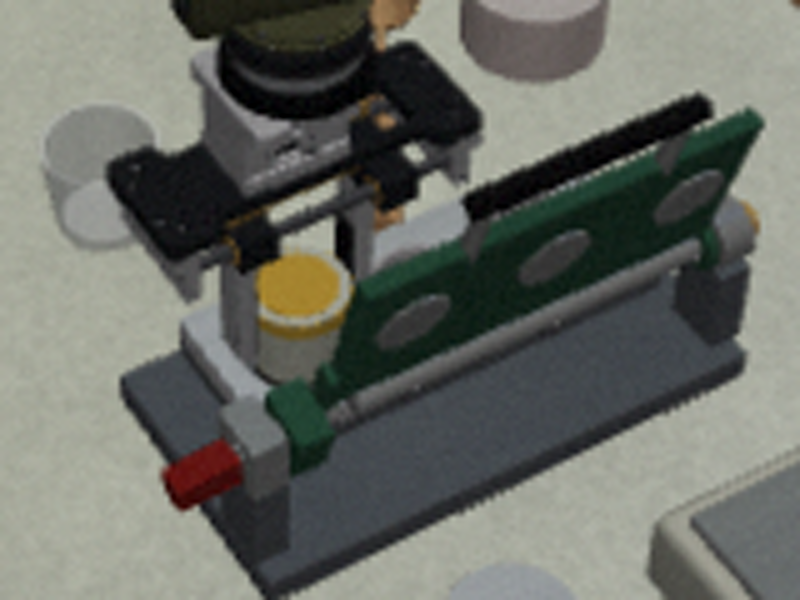

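servo_tool([
  [0, 0, 0.05, 0, 0, 0],
  [0, 0, 0.1, 0, 0, 0],
  [0, 0, 0.15, 0, 0, 0],
  [0, 0, 0.15, 0, 0, 0],
  [0, 0, 0.15, 0, 0, 0],
  [0, 0, 0.15, 0, 0, 0],
  [0, 0, 0.15, 0, 0, 0],
  [0, 0, 0.15, 0, 0, 0],
  [0, 0, 0.15, 0, 0, 0],
  [0, 0, 0.15, 0, 0, 0],
])

```text
clock: 21.05
eef_pos: [541.5, -81.6, 54.0]
eef_rot: [-3.142, 0.0, -3.128]
wrist_force: [0.6, 0.2, -1.4]
finger_gap: 55.7
```

servo_tool([
  [0, 0, 0, 0, 0, 0],
  [0, 0, 0, 0, 0, 0],
  [0, 0, 0, 0, 0, 0],
  [0, 0, 0, 0, 0, 0],
  [0, 0, 0, 0, 0, 0],
  [0, 0, 0, 0, 0, 0],
  [0, 0, 0, 0, 0, 0],
  [0, 0, 0, 0, 0, 0],
  [0, 0, 0, 0, 0, 0],
  [0, 0, 0, 0, 0, 0],
], gripper=8.0)

```text
clock: 21.88
eef_pos: [541.5, -81.5, 53.9]
eef_rot: [3.142, -0.0, -3.128]
wrist_force: [-0.4, 0.2, 0.1]
finger_gap: 80.3
```

servo_tool([
  [0, 0, -2, 0, 0, 0],
  [0, 0, -4, 0, 0, 0],
  [0, 0, -6, 0, 0, 0],
  [0.5, -0.3, -8, 0, 0, 0],
  [2, -3, -9.5, 0, 0, 0],
  [4, -6, -9.5, 0, 0, 0],
  [6, -9, -9.5, 0, 0, 0],
  [8, -12, -9.5, 0, 0, 0],
  [10, -15, -9.5, 0, 0, 0],
  [11.5, -18, -9.5, 0, 0, 0],
])

```text
clock: 22.72
eef_pos: [427.4, -264.3, 149.2]
eef_rot: [-3.141, 0.0, -3.128]
wrist_force: [0.3, 0.5, -0.3]
finger_gap: 79.7
```

```bash
python3 - <<'E'
from h import *
move([424.5,-321.5,150],[np.pi,0,3.155]); print(read_state()['joints'])
c=snap('wrist','w11'); im=cv2.imread('pics/w11_raw.png'); print(lid(c,im,'ora',50)[:1])
c=snap('scene','s11',(140,170,390,310),3.2)
im=cv2.imread('pics/s11_raw.png'); print(lid(c,im,'yel',90)[:1],lid(c,im,'ora',50)[:1])
E
```

```text
move [ 0.36 -5.72 -0.08] [-0.0001  0.0001 -0.0002]
[-6.26678388e-01  2.50351375e-01  1.72158888e+00 -2.51245799e-05
  1.16948474e+00 -2.21067513e+00]
[(np.int32(1331), array([218.57099925, 204.49887303]), array([42, 42], dtype=int32), array([ 423.9, -324. ,   50. ]))]
[(np.int32(139), array([288.87769784, 227.13669065]), array([16, 11], dtype=int32), array([540.3, -80.9,  90. ]))] [(np.int32(152), array([186.39473684, 243.38815789]), array([16, 12], dtype=int32), array([ 423.7, -322. ,   50. ]))]
```

View pics/s11.png

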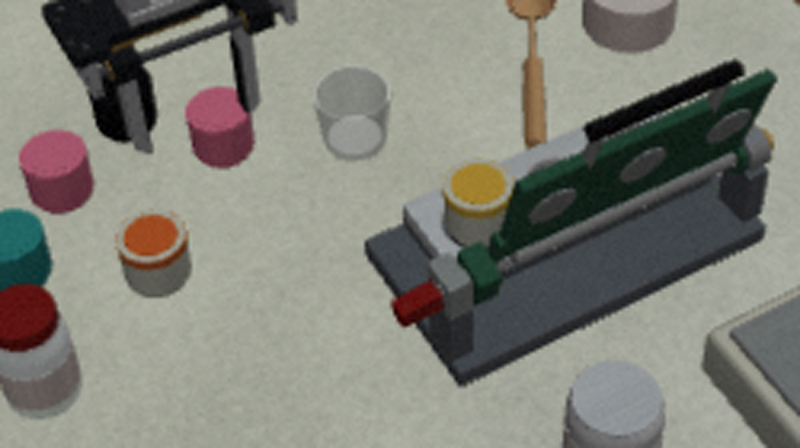

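servo_tool([
  [0.1, -2, 0, 0, 0, 0],
  [0.3, -4, 0, 0, 0, 0],
  [0.3, -5.8, 0, 0, 0, 0],
  [0.3, -5.8, 0, 0, 0, 0],
  [0.3, -5.8, 0, 0, 0, 0],
  [0.3, -5.8, 0, 0, 0, 0],
  [0.3, -5.8, 0, 0, 0, 0],
  [0.3, -5.8, 0, 0, 0, 0],
  [0.3, -5.8, 0, 0, 0, 0],
  [0.3, -5.8, 0, 0, 0, 0],
])

```text
clock: 23.65
eef_pos: [426.8, -320.8, 149.1]
eef_rot: [-3.142, 0.0, -3.128]
wrist_force: [-0.0, -0.5, -0.1]
finger_gap: 80.1
```

```bash
python3 - <<'E'
from h import *
c=snap('wrist','w12'); im=cv2.imread('pics/w12_raw.png'); l=lid(c,im,'ora',50)[0]; print(l)
move([l[3][0],l[3][1],14]); print(read_state()['eef_pos'])
E
```

```text
(np.int32(1426), array([278.73211781, 206.8197756 ]), array([44, 42], dtype=int32), array([ 424.9, -322.1,   50. ]))
move [ 0.19 -0.12 13.5 ] [0. 0. 0.]
[ 426.72937795 -320.86391423  149.04327552]
```

View pics/w12.png

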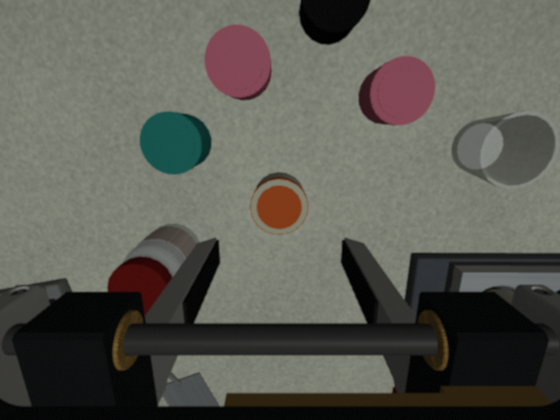

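servo_tool([
  [0.2, -0.1, 2.5, 0, 0, 0],
  [0.2, -0.1, 5, 0, 0, 0],
  [0.2, -0.1, 7.5, 0, 0, 0],
  [0.2, -0.1, 10, 0, 0, 0],
  [0.2, -0.1, 12, 0, 0, 0],
  [0.2, -0.1, 13.2, 0, 0, 0],
  [0.2, -0.1, 13.5, 0, 0, 0],
  [0.2, -0.1, 13.5, 0, 0, 0],
  [0.2, -0.1, 13.5, 0, 0, 0],
  [0.2, -0.1, 13.5, 0, 0, 0],
])

```text
clock: 24.53
eef_pos: [425.2, -322.6, 15.2]
eef_rot: [-3.14, 0.002, -3.128]
wrist_force: [0.4, -0.5, -0.1]
finger_gap: 79.9
```

servo_tool([
  [0, 0, 0, 0, 0, 0],
  [0, 0, 0, 0, 0, 0],
  [0, 0, 0, 0, 0, 0],
  [0, 0, 0, 0, 0, 0],
  [0, 0, 0, 0, 0, 0],
  [0, 0, 0, 0, 0, 0],
  [0, 0, 0, 0, 0, 0],
  [0, 0, 0, 0, 0, 0],
  [0, 0, 0, 0, 0, 0],
  [0, 0, 0, 0, 0, 0],
], gripper=4.5, grip_force=20)

```text
clock: 25.37
eef_pos: [424.7, -322.2, 14.2]
eef_rot: [-3.141, 0.0, -3.128]
wrist_force: [-0.8, 1.5, 6.3]
finger_gap: 55.6
```

servo_tool([
  [0, 0, -1, 0, 0, 0],
  [0, 0, -2, 0, 0, 0],
  [0, 0, -4, 0, 0, 0],
  [0, 0, -6, 0, 0, 0],
  [0, 0, -8, 0, 0, 0],
  [0, 0, -10, 0, 0, 0],
  [0, 0, -12, 0, 0, 0],
  [0, 0, -14, 0, 0, 0],
  [0, 0, -15, 0, 0, 0],
  [0, 0, -15, 0, 0, 0],
])

```text
clock: 26.2
eef_pos: [425.3, -322.7, 166.6]
eef_rot: [-3.139, 0.003, -3.128]
wrist_force: [0.5, -0.7, -1.0]
finger_gap: 55.8
```

```bash
python3 - <<'E'
from h import *
print(read_state()['eef_pos'],read_state()['finger_gap'])
c=snap('wrist','w13'); im=cv2.imread('pics/w13_raw.png'); l=lid(c,im,'ora',read_state()['eef_pos'][2]-14+50)[0]; print(l)
move([540,77.5,160])
E
```

```text
[ 425.30204963 -322.69076931  166.60140409] 55.76861679888512
(np.int32(4483), array([279.98616998, 278.33125139]), array([79, 72], dtype=int32), array([ 425.6, -322.7,  200.7]))
move [-12.04  39.82   0.44] [0. 0. 0.]
```

servo_tool([
  [-1, 3, 0, 0, 0, 0],
  [-2, 6.5, 0, 0, 0, 0],
  [-3, 10, 0, 0, 0, 0],
  [-4, 13.5, 0, 0, 0, 0],
  [-5, 17, 0, 0, 0, 0],
  [-6, 20.5, 0, 0, 0, 0],
  [-7, 24, 0, 0, 0, 0],
  [-8, 27.5, 0, 0, 0, 0],
  [-9, 31, 0, 0, 0, 0],
  [-10, 34, 0, 0, 0, 0],
])

```text
clock: 27.08
eef_pos: [519.7, 21.4, 162.6]
eef_rot: [3.141, -0.002, -3.128]
wrist_force: [-0.4, 0.0, -1.0]
finger_gap: 55.7
```

```bash
python3 - <<'E'
from h import *
print(read_state()['eef_pos'])
move([538.9,77.6,90],[np.pi,0,3.155])
E
```

```text
[519.67922639  21.43171158 162.56738005]
move [-2.01  5.59  7.25] [ 0.0002 -0.0021  0.0003]
```

servo_tool([
  [-0.5, 1.5, 0, 0, 0, 0],
  [-1, 3, 0, 0, 0, 0],
  [-1.5, 4.5, 0, 0, 0, 0],
  [-2, 5.7, 1, 0, 0, 0],
  [-2, 5.7, 2.5, 0, 0, 0],
  [-2, 5.7, 4.5, 0, 0, 0],
  [-2, 5.7, 6, 0, 0, 0],
  [-2, 5.7, 7, 0, 0, 0],
  [-2, 5.7, 7, 0, 0, 0],
  [-2, 5.7, 7, 0, 0, 0],
])

```text
clock: 27.92
eef_pos: [539.1, 76.3, 93.3]
eef_rot: [-3.142, -0.001, -3.129]
wrist_force: [0.3, 0.6, -0.5]
finger_gap: 55.3
```

servo_tool([
  [0, 0, 0, 0, 0, 0],
  [0, 0, 0, 0, 0, 0],
  [0, 0, 0, 0, 0, 0],
  [0, 0, 0, 0, 0, 0],
  [0, 0, 0, 0, 0, 0],
  [0, 0, 0, 0, 0, 0],
  [0, 0, 0, 0, 0, 0],
  [0, 0, 0, 0, 0, 0],
  [0, 0, 0, 0, 0, 0],
  [0, 0, 0, 0, 0, 0],
])

```text
clock: 28.75
eef_pos: [539.4, 76.4, 94.0]
eef_rot: [3.142, 0.0, -3.128]
wrist_force: [0.1, -0.4, -1.3]
finger_gap: 55.9
```

```bash
python3 - <<'E'
from h import *
print(read_state()['eef_pos'],read_state()['finger_gap'])
c=snap('wrist','w14'); im=cv2.imread('pics/w14_raw.png'); l=lid(c,im,'ora',read_state()['eef_pos'][2]-14+50)[0]; print(l)
move([538.9,77.6,58],[np.pi,0,3.155])
cv2.imwrite('pics/w14c.png',cv2.resize(im[150:320,60:440],None,fx=2.1,fy=2.1,interpolation=cv2.INTER_CUBIC))
E
```

```text
[539.39959379  76.42855321  93.95828988] 55.918540993476604
(np.int32(4476), array([279.96961573, 278.3116622 ]), array([79, 72], dtype=int32), array([538.7,  76.3, 129.9]))
move [0.05 0.12 3.59] [-0.     -0.     -0.0002]
```

View pics/w14c.png

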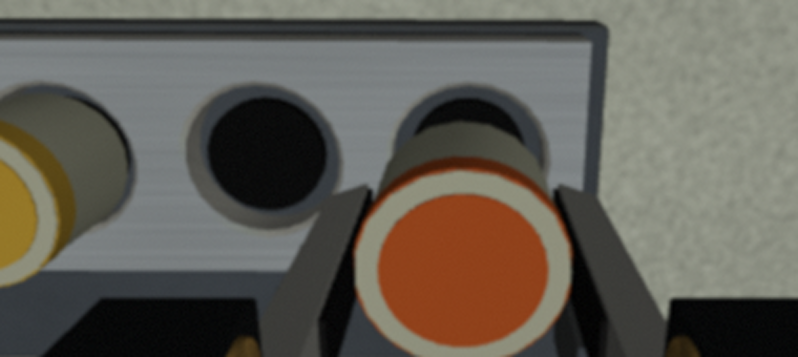

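servo_tool([
  [0, 0.12, 0.8, 0, 0, 0],
  [0, 0.12, 1.6, 0, 0, 0],
  [0, 0.12, 2.2, 0, 0, 0],
  [0, 0.12, 2.6, 0, 0, 0],
  [0, 0.12, 2.9, 0, 0, 0],
  [0, 0.12, 3.2, 0, 0, 0],
  [0, 0.12, 3.4, 0, 0, 0],
  [0, 0.12, 3.6, 0, 0, 0],
  [0, 0.12, 3.8, 0, 0, 0],
  [0, 0.12, 3.8, 0, 0, 0],
])

```text
clock: 29.63
eef_pos: [539.3, 77.6, 55.7]
eef_rot: [-3.142, -0.0, -3.128]
wrist_force: [-0.2, -0.4, -1.1]
finger_gap: 55.9
```

```bash
python3 - <<'E'
from h import *
print(read_state()['eef_pos'],read_state()['wrist_force'])
c=snap('wrist','w15'); im=cv2.imread('pics/w15_raw.png')
cv2.imwrite('pics/w15c.png',cv2.resize(im[150:320,60:440],None,fx=2.1,fy=2.1,interpolation=cv2.INTER_CUBIC))
E
```

```text
[539.26929729  77.58502441  55.67082727] [-0.17686335 -0.43522691 -1.1305764 ]
```

View pics/w15c.png

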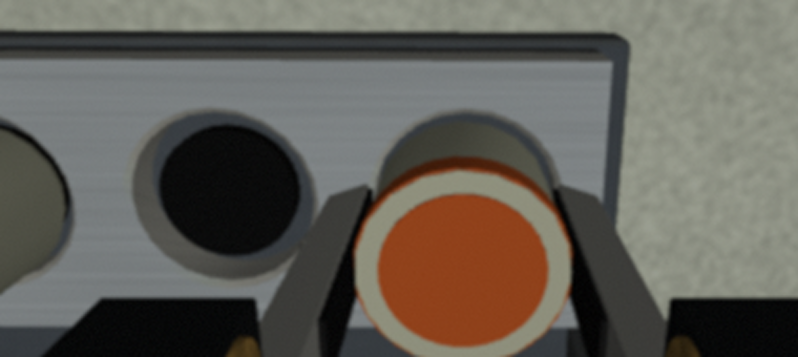

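In the seat. I'll lower the last 1.5 mm, release and retreat.

servo_tool([
  [0, 0, 0.05, 0, 0, 0],
  [0, 0, 0.1, 0, 0, 0],
  [0, 0, 0.13, 0, 0, 0],
  [0, 0, 0.13, 0, 0, 0],
  [0, 0, 0.13, 0, 0, 0],
  [0, 0, 0.13, 0, 0, 0],
  [0, 0, 0.13, 0, 0, 0],
  [0, 0, 0.13, 0, 0, 0],
  [0, 0, 0.13, 0, 0, 0],
  [0, 0, 0.13, 0, 0, 0],
])

```text
clock: 30.52
eef_pos: [539.4, 77.6, 54.7]
eef_rot: [3.142, 0.0, -3.128]
wrist_force: [-0.3, 0.2, -0.1]
finger_gap: 55.7
```

servo_tool([
  [0, 0, 0, 0, 0, 0],
  [0, 0, 0, 0, 0, 0],
  [0, 0, 0, 0, 0, 0],
  [0, 0, 0, 0, 0, 0],
  [0, 0, 0, 0, 0, 0],
  [0, 0, 0, 0, 0, 0],
  [0, 0, 0, 0, 0, 0],
  [0, 0, 0, 0, 0, 0],
  [0, 0, 0, 0, 0, 0],
  [0, 0, 0, 0, 0, 0],
], gripper=8.0)

```text
clock: 31.35
eef_pos: [539.3, 77.6, 54.6]
eef_rot: [3.142, -0.0, -3.128]
wrist_force: [-0.6, -0.7, 0.1]
finger_gap: 79.7
```

servo_tool([
  [0, 0, -2, 0, 0, 0],
  [0, 0, -4, 0, 0, 0],
  [0, 0, -6, 0, 0, 0],
  [0.5, 0, -8, 0, 0, 0],
  [2, 0, -10, 0, 0, 0],
  [4, 0, -12, 0, 0, 0],
  [6, -1, -14, 0, 0, 0],
  [8, -3, -16, 0, 0, 0],
  [10, -5, -18, 0, 0, 0],
  [11, -7, -20, 0, 0, 0],
])

```text
clock: 32.18
eef_pos: [428.5, 5.7, 255.7]
eef_rot: [-3.142, 0.0, -3.128]
wrist_force: [1.1, -0.1, -0.1]
finger_gap: 80.3
```

```bash
python3 - <<'E'
from h import *
print(read_state()['eef_pos'],read_state()['joints'])
c=snap('wrist','w16'); c=snap('scene','s16',(220,160,400,300),4)
E
```

```text
[428.49048739   5.70708473 255.70872364] [-7.21577287e-02 -1.51372782e-02  1.76282312e+00 -5.88973065e-05
  1.39366671e+00 -1.65694531e+00]
```

View pics/w16.png

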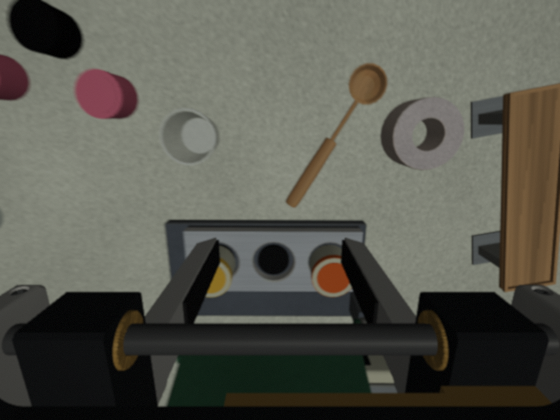

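View pics/s16.png

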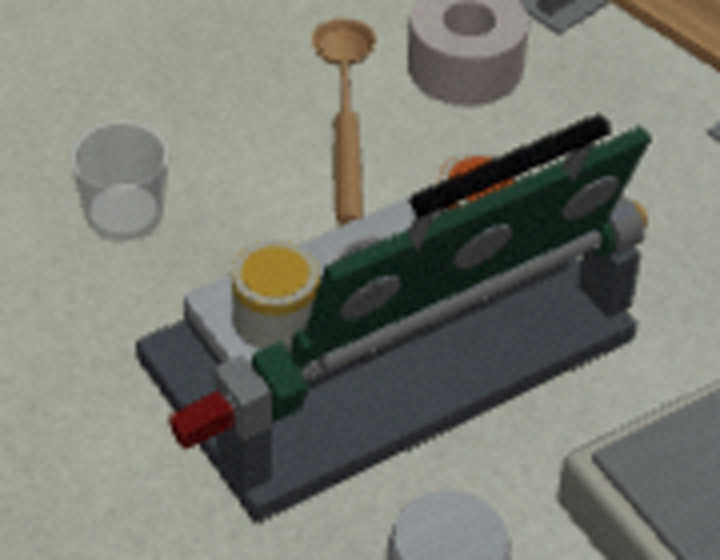

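```bash
python3 - <<'E'
from h import *
move([664.5,-1,330],[np.pi,0,1.585])
E
```

```text
move [-23.46  -0.82  -7.08] [0.0037 0.005  1.5678]
```

servo_tool([
  [0, 0, -1.5, 0, 0, 0.11],
  [-0.5, 0, -3, 0, 0, 0.22],
  [-2, 0, -5, 0, 0, 0.33],
  [-4, 0, -7, 0, 0, 0.44],
  [-6, -0.1, -7.2, 0, 0, 0.55],
  [-8, -0.2, -7.2, 0, 0, 0.66],
  [-10, -0.3, -7.2, 0, 0, 0.77],
  [-12, -0.4, -7.2, 0, 0, 0.88],
  [-14, -0.5, -7.2, 0, 0, 0.99],
  [-16, -0.6, -7.2, 0, 0, 1.1],
], gripper=4.5)

```text
clock: 33.12
eef_pos: [591.6, 2.9, 325.3]
eef_rot: [-3.141, -0.001, 2.05]
wrist_force: [-0.2, 0.1, 0.2]
finger_gap: 44.9
```

```bash
python3 - <<'E'
from h import *
move([664.5,-1,330],[np.pi,0,1.585])
E
```

```text
move [-3.7   6.29 -0.48] [-0.0012 -0.0005  0.4646]
```

servo_tool([
  [-0.5, 1, -0.4, 0, 0, 0.1],
  [-1, 2, -0.4, 0, 0, 0.2],
  [-1.7, 3, -0.4, 0, 0, 0.3],
  [-2.5, 4, -0.4, 0, 0, 0.4],
  [-3, 5, -0.4, 0, 0, 0.46],
  [-3.5, 6, -0.4, 0, 0, 0.46],
  [-3.7, 6.3, -0.4, 0, 0, 0.46],
  [-3.7, 6.3, -0.4, 0, 0, 0.46],
  [-3.7, 6.3, -0.4, 0, 0, 0.46],
  [-3.7, 6.3, -0.4, 0, 0, 0.46],
])

```text
clock: 33.95
eef_pos: [663.1, -0.9, 330.5]
eef_rot: [-3.141, -0.0, 1.595]
wrist_force: [-0.6, 0.8, 0.7]
finger_gap: 44.9
```

```bash
python3 - <<'E'
from h import *
move([664.5,-1,330],[np.pi,0,1.585])
snap('wrist','w17'); c=snap('scene','s17',(220,100,400,280),3.3)
E
```

```text
move [-0.01  0.14  0.05] [-0.0001 -0.      0.0102]
```

View pics/w17.png

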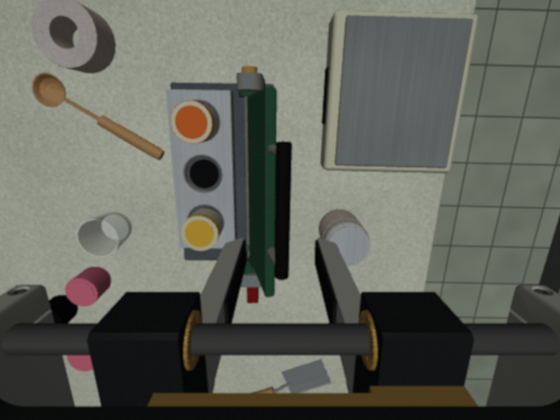

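View pics/s17.png

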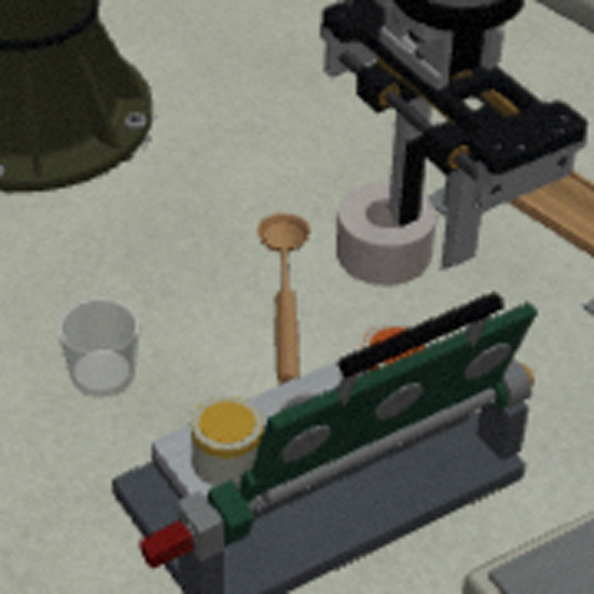

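```bash
python3 - <<'E'
from h import *
w=load('w17')
print(onz(w,284,142,250),onz(w,282,278,250)); print(tool()[:3,3])
E
```

```text
[665.17772122  63.97338237 250.        ] [666.89359891 -65.47098637 250.        ]
[663.04303633  -1.04668904 330.96828845]
```

servo_tool([
  [0, 0.3, 1.5, 0, 0, 0],
  [0, 0.3, 3, 0, 0, 0],
  [0, 0.3, 4.5, 0, 0, 0],
  [0, 0.3, 6, 0, 0, 0],
  [0, 0.3, 7.5, 0, 0, 0],
  [0, 0.3, 8.5, 0, 0, 0],
  [0, 0.3, 9.3, 0, 0, 0],
  [0, 0.3, 9.3, 0, 0, 0],
  [0, 0.3, 9.3, 0, 0, 0],
  [0, 0.3, 9.3, 0, 0, 0],
])

```text
clock: 34.88
eef_pos: [666.6, -1.1, 238.7]
eef_rot: [3.14, 0.0, 1.595]
wrist_force: [0.0, -0.1, 0.2]
finger_gap: 44.8
```

servo_tool([
  [0, 0, 0, 0, 0, 0],
  [0, 0, 0, 0, 0, 0],
  [0, 0, 0, 0, 0, 0],
  [0, 0, 0, 0, 0, 0],
  [0, 0, 0, 0, 0, 0],
  [0, 0, 0, 0, 0, 0],
  [0, 0, 0, 0, 0, 0],
  [0, 0, 0, 0, 0, 0],
  [0, 0, 0, 0, 0, 0],
  [0, 0, 0, 0, 0, 0],
], gripper=2.4)

```text
clock: 35.72
eef_pos: [666.4, -1.1, 237.6]
eef_rot: [-3.142, -0.0, 1.595]
wrist_force: [0.1, -0.5, 0.7]
finger_gap: 24.2
```

```bash
python3 - <<'E'
from h import *
s=read_state();print(s['eef_pos'],s['finger_gap'],s['wrist_force'])
h=np.array([620.3,90]); 
for th in np.arange(1.85,0.69,-0.05):
    b=h+165*np.array([-np.cos(th),np.sin(th)]); T=[b[0]+3,b[1]-13]
    print(round(th,2), 'ty %.1f tz %.1f'%((T[0]-s['eef_pos'][0])/10,-(T[1]-s['eef_pos'][2])/10))
E
```

```text
[666.35890434  -1.0979158  237.62684168] 24.17419113439228 [ 0.1030559  -0.5413719   0.68093469]
1.85 ty 0.2 tz 0.2
1.8 ty -0.6 tz -0.0
1.75 ty -1.4 tz -0.2
1.7 ty -2.2 tz -0.3
1.65 ty -3.0 tz -0.4
1.6 ty -3.8 tz -0.4
1.55 ty -4.6 tz -0.4
1.5 ty -5.5 tz -0.4
1.45 ty -6.3 tz -0.3
1.4 ty -7.1 tz -0.2
1.35 ty -7.9 tz -0.0
1.3 ty -8.7 tz 0.2
1.25 ty -9.5 tz 0.4
1.2 ty -10.3 tz 0.7
1.15 ty -11.0 tz 1.0
1.1 ty -11.8 tz 1.4
1.05 ty -12.5 tz 1.8
1.0 ty -13.2 tz 2.2
0.95 ty -13.9 tz 2.6
0.9 ty -14.6 tz 3.1
0.85 ty -15.2 tz 3.7
0.8 ty -15.8 tz 4.2
0.75 ty -16.4 tz 4.8
0.7 ty -16.9 tz 5.4
```

servo_tool([
  [0, -0.6, 0, 0, 0, 0],
  [0, -1.4, -0.2, 0, 0, 0],
  [0, -2.2, -0.3, 0, 0, 0],
  [0, -3.0, -0.4, 0, 0, 0],
  [0, -3.8, -0.4, 0, 0, 0],
  [0, -4.6, -0.4, 0, 0, 0],
  [0, -5.5, -0.4, 0, 0, 0],
  [0, -6.3, -0.3, 0, 0, 0],
  [0, -7.1, -0.2, 0, 0, 0],
  [0, -7.9, 0, 0, 0, 0],
])

```text
clock: 36.55
eef_pos: [587.1, -2.9, 238.3]
eef_rot: [3.14, 0.0, 1.595]
wrist_force: [3.0, -0.5, 2.4]
finger_gap: 23.8
```

servo_tool([
  [0, -0.8, 0.2, 0, 0, 0],
  [0, -1.6, 0.4, 0, 0, 0],
  [0, -2.4, 0.7, 0, 0, 0],
  [0, -3.1, 1.0, 0, 0, 0],
  [0, -3.9, 1.4, 0, 0, 0],
  [0, -4.6, 1.8, 0, 0, 0],
  [0, -5.3, 2.2, 0, 0, 0],
  [0, -6.0, 2.6, 0, 0, 0],
  [0, -6.7, 3.1, 0, 0, 0],
  [0, -7.3, 3.7, 0, 0, 0],
])

```text
clock: 37.38
eef_pos: [513.9, -4.7, 200.7]
eef_rot: [3.14, 0.0, 1.595]
wrist_force: [1.3, 1.3, 1.1]
finger_gap: 24.4
```

```bash
python3 - <<'E'
from h import *
s=read_state();print(s['eef_pos'],s['finger_gap'],s['wrist_force'])
snap('wrist','w18'); c=snap('scene','s18',(200,60,400,280),2.7)
E
```

```text
[513.90039838  -4.74662241 200.69359349] 24.370964232887218 [1.32333275 1.2888918  1.14347615]
```

View pics/w18.png

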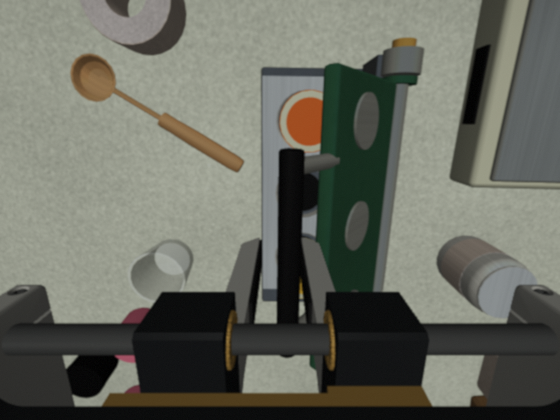

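View pics/s18.png

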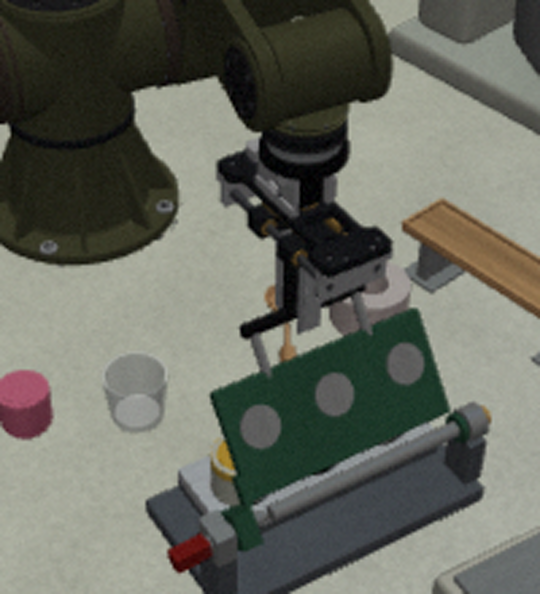

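servo_tool([
  [0, -0.6, 0.5, 0, 0, 0],
  [0, -1.2, 1.1, 0, 0, 0],
  [0, -1.7, 1.7, 0, 0, 0],
  [0, -1.7, 1.7, 0, 0, 0],
  [0, -1.5, 0.5, 0, 0, 0],
  [0, -1.5, -1, 0, 0, 0],
  [0, -1.5, -2.5, 0, 0, 0],
  [0, -1.5, -4, 0, 0, 0],
  [0, -1.5, -4, 0, 0, 0],
  [0, -1.5, -4, 0, 0, 0],
])

```text
clock: 38.32
eef_pos: [499.4, -5.1, 240.5]
eef_rot: [3.141, 0.0, 1.595]
wrist_force: [-0.5, -0.9, -0.5]
finger_gap: 24.1
```

servo_tool([
  [0, 0, 0, 0, 0, 0],
  [0, 0, 0, 0, 0, 0],
  [0, 0, 0, 0, 0, 0],
  [0, 0, 0, 0, 0, 0],
  [0, 0, 0, 0, 0, 0],
  [0, 0, 0, 0, 0, 0],
  [0, 0, 0, 0, 0, 0],
  [0, 0, 0, 0, 0, 0],
  [0, 0, 0, 0, 0, 0],
  [0, 0, 0, 0, 0, 0],
], gripper=0)

```text
clock: 39.15
eef_pos: [499.4, -5.1, 240.7]
eef_rot: [3.142, 0.0, 1.595]
wrist_force: [-0.7, 1.3, -0.2]
finger_gap: 0.5
```

```bash
python3 - <<'E'
from h import *
s=read_state();print(s['eef_pos'],s['finger_gap'],s['wrist_force'])
snap('wrist','w19')
E
```

```text
[499.39558543  -5.08783443 240.65475153] 0.5368906784009223 [-0.69406925  1.3345293  -0.17473047]
```

View pics/w19.png

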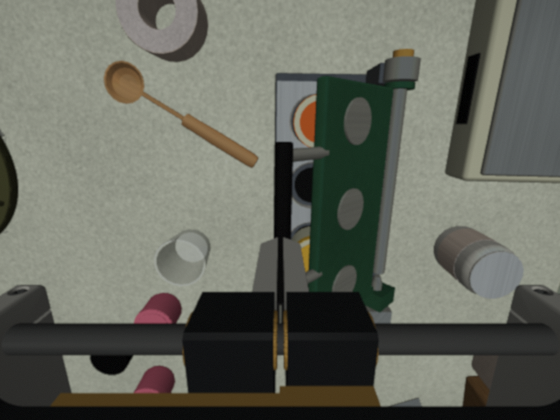

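```bash
python3 - <<'E'
from h import *
s=read_state(); h=np.array([620.3,90])
for th in np.arange(0.75,-0.06,-0.05):
    b=h+165*np.array([-np.cos(th),np.sin(th)]); T=[b[0],b[1]+7]
    print(round(th,2), 'ty %.2f tz %.2f'%((T[0]-s['eef_pos'][0])/10,-(T[1]-s['eef_pos'][2])/10))
E
```

```text
0.75 ty 0.02 tz 3.12
0.7 ty -0.53 tz 3.73
0.65 ty -1.05 tz 4.38
0.6 ty -1.53 tz 5.05
0.55 ty -1.98 tz 5.74
0.5 ty -2.39 tz 6.45
0.45 ty -2.77 tz 7.19
0.4 ty -3.11 tz 7.94
0.35 ty -3.41 tz 8.71
0.3 ty -3.67 tz 9.49
0.25 ty -3.90 tz 10.28
0.2 ty -4.08 tz 11.09
0.15 ty -4.23 tz 11.90
0.1 ty -4.33 tz 12.72
0.05 ty -4.39 tz 13.54
-0.0 ty -4.41 tz 14.36
-0.05 ty -4.39 tz 15.19
```

servo_tool([
  [0, 0.2, 1.5, 0, 0, 0],
  [0, 0.2, 2.6, 0, 0, 0],
  [0, 0, 3.1, 0, 0, 0],
  [0, -0.5, 3.7, 0, 0, 0],
  [0, -1.0, 4.4, 0, 0, 0],
  [0, -1.5, 5.0, 0, 0, 0],
  [0, -2.0, 5.7, 0, 0, 0],
  [0, -2.4, 6.4, 0, 0, 0],
  [0, -2.8, 7.2, 0, 0, 0],
  [0, -3.1, 7.9, 0, 0, 0],
])

```text
clock: 40.03
eef_pos: [467.8, -5.9, 160.8]
eef_rot: [-3.141, 0.0, 1.595]
wrist_force: [-2.6, 0.2, 1.4]
finger_gap: 0.6
```

```bash
python3 - <<'E'
from h import *
s=read_state();print(s['eef_pos'],s['finger_gap'],s['wrist_force'])
snap('wrist','w20');snap('scene','s20',(200,60,400,280),2.7)
E
```

```text
[467.76094951  -5.87064543 160.77476209] 0.5771136953708136 [-2.59366511  0.20147256  1.41475867]
```

View pics/s20.png

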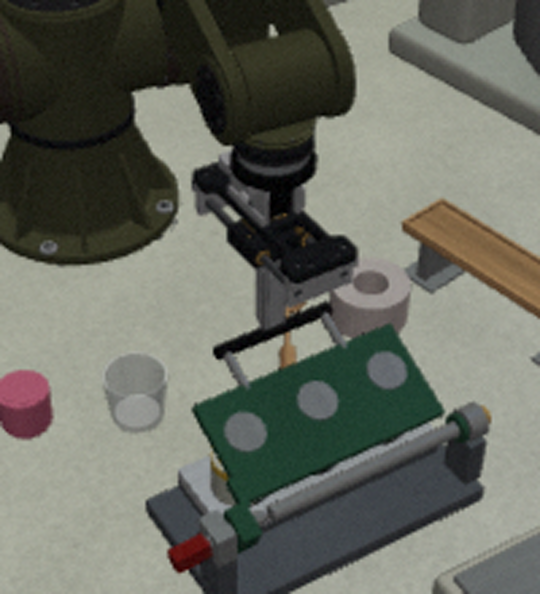

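View pics/w20.png

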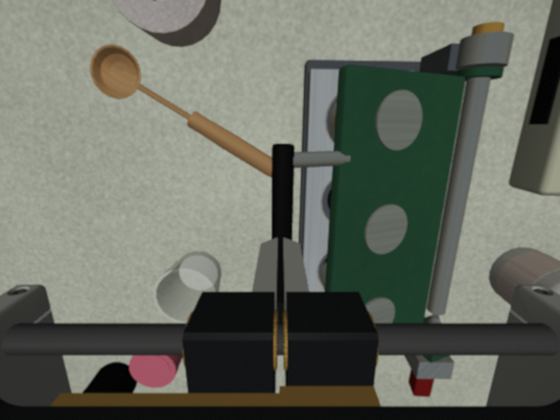

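servo_tool([
  [0, -0.3, 0.8, 0, 0, 0],
  [0, -0.55, 1.6, 0, 0, 0],
  [0, -0.8, 2.4, 0, 0, 0],
  [0, -1.0, 3.2, 0, 0, 0],
  [0, -1.1, 3.8, 0, 0, 0],
  [0, -1.15, 4.2, 0, 0, 0],
  [0, -1.2, 4.6, 0, 0, 0],
  [0, -1.25, 5.0, 0, 0, 0],
  [0, -1.3, 5.4, 0, 0, 0],
  [0, -1.3, 5.6, 0, 0, 0],
])

```text
clock: 40.97
eef_pos: [455.3, -6.1, 105.2]
eef_rot: [-3.141, -0.0, 1.595]
wrist_force: [-2.8, -0.8, 3.3]
finger_gap: 0.6
```

servo_tool([
  [0, 0, 0.1, 0, 0, 0],
  [0, 0, 0.2, 0, 0, 0],
  [0, 0, 0.3, 0, 0, 0],
  [0, 0, 0.4, 0, 0, 0],
  [0, 0, 0.5, 0, 0, 0],
  [0, 0, 0.6, 0, 0, 0],
  [0, 0, 0.7, 0, 0, 0],
  [0, 0, 0.8, 0, 0, 0],
  [0, 0, 0.9, 0, 0, 0],
  [0, 0, 0.9, 0, 0, 0],
])

```text
clock: 41.8
eef_pos: [455.4, -6.1, 97.0]
eef_rot: [-3.142, 0.0, 1.595]
wrist_force: [-6.3, 0.3, 9.9]
finger_gap: 0.6
```

servo_tool([
  [0, 0, 0.05, 0, 0, 0],
  [0, 0, 0.1, 0, 0, 0],
  [0, 0, 0.15, 0, 0, 0],
  [0, 0, 0.2, 0, 0, 0],
  [0, 0, 0.25, 0, 0, 0],
  [0, 0, 0.3, 0, 0, 0],
  [0, 0, 0.3, 0, 0, 0],
  [0, 0, 0.3, 0, 0, 0],
  [0, 0, 0.3, 0, 0, 0],
  [0, 0, 0.3, 0, 0, 0],
])

```text
clock: 42.63
eef_pos: [455.6, -6.2, 96.4]
eef_rot: [3.141, 0.0, 1.595]
wrist_force: [-22.0, 1.1, 46.6]
finger_gap: 0.8
```

```bash
python3 - <<'E'
from h import *
s=read_state();print(s['eef_pos'],s['finger_gap'],s['wrist_force'])
snap('wrist','w21');snap('scene','s21',(230,160,400,300),4)
E
```

```text
[455.62170021  -6.17750544  96.40040687] 0.794340029396473 [-22.04708437   1.10901164  46.61079894]
```

View pics/s21.png

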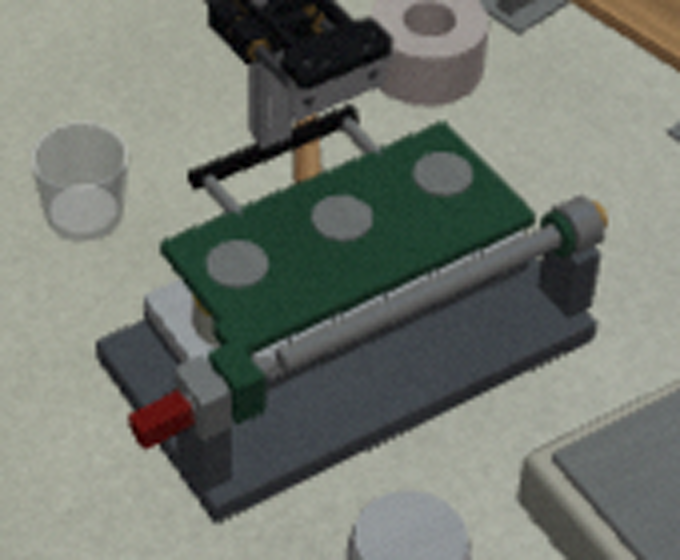

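servo_tool([
  [0, 0, -1, 0, 0, 0],
  [0, 0, -2, 0, 0, 0],
  [0, 0, -3, 0, 0, 0],
  [0, 0, -4, 0, 0, 0],
  [0, 0, -4, 0, 0, 0],
  [0, 0, -4, 0, 0, 0],
  [0, 0, -4, 0, 0, 0],
  [0, 0, -4, 0, 0, 0],
  [0, 0, -4, 0, 0, 0],
  [0, 0, -4, 0, 0, 0],
])

```text
clock: 43.57
eef_pos: [455.3, -6.1, 133.3]
eef_rot: [-3.141, -0.0, 1.595]
wrist_force: [-0.7, 0.2, -0.1]
finger_gap: 0.3
```

servo_tool([
  [0, 0, 0, 0, 0, 0],
  [0, 0, 0, 0, 0, 0],
  [0, 0, 0, 0, 0, 0],
  [0, 0, 0, 0, 0, 0],
  [0, 0, 0, 0, 0, 0],
  [0, 0, 0, 0, 0, 0],
  [0, 0, 0, 0, 0, 0],
  [0, 0, 0, 0, 0, 0],
  [0, 0, 0, 0, 0, 0],
  [0, 0, 0, 0, 0, 0],
], gripper=3.4)

```text
clock: 44.4
eef_pos: [455.4, -6.1, 133.6]
eef_rot: [3.142, -0.0, 1.595]
wrist_force: [-0.5, -0.3, -0.2]
finger_gap: 33.7
```

```bash
python3 - <<'E'
from h import *
snap('wrist','w22'); move([455.3,-3,78],[np.pi,0,1.585])
snap('scene','s22',(230,160,400,300),4)
E
```

```text
move [ 0.31 -0.    5.56] [-0.0001 -0.      0.0098]
```

View pics/w22.png

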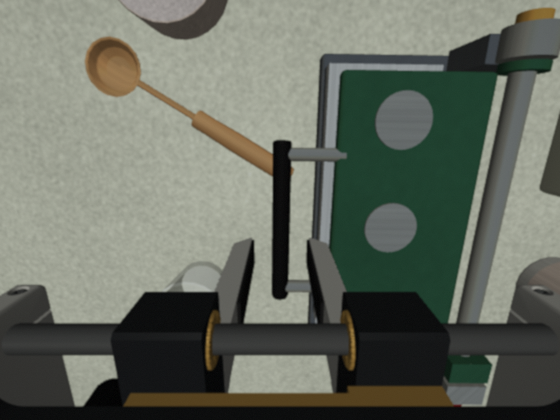

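View pics/s22.png

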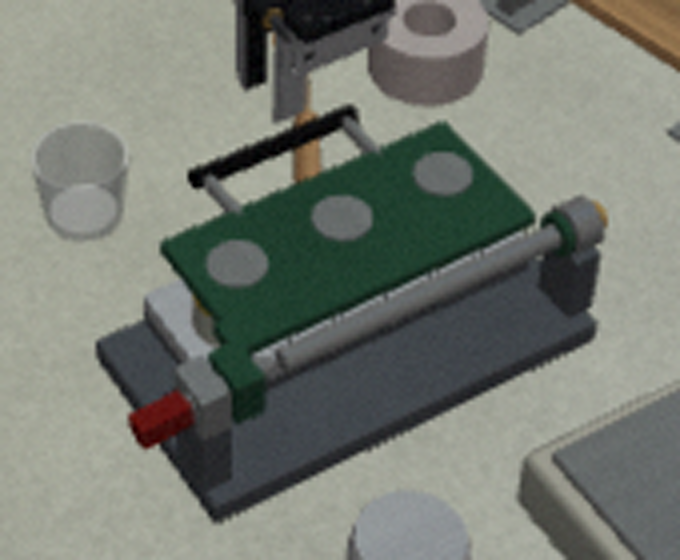

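servo_tool([
  [0.1, 0, 1, 0, 0, 0.01],
  [0.3, 0, 2, 0, 0, 0.01],
  [0.3, 0, 3, 0, 0, 0.01],
  [0.3, 0, 4, 0, 0, 0.01],
  [0.3, 0, 5, 0, 0, 0.01],
  [0.3, 0, 5.5, 0, 0, 0.01],
  [0.3, 0, 5.5, 0, 0, 0.01],
  [0.3, 0, 5.5, 0, 0, 0.01],
  [0.3, 0, 5.5, 0, 0, 0.01],
  [0.3, 0, 5.5, 0, 0, 0.01],
])

```text
clock: 45.33
eef_pos: [455.6, -3.2, 79.1]
eef_rot: [3.141, 0.0, 1.585]
wrist_force: [0.1, 1.2, 0.1]
finger_gap: 34.1
```

servo_tool([
  [0, 0, 0, 0, 0, 0],
  [0, 0, 0, 0, 0, 0],
  [0, 0, 0, 0, 0, 0],
  [0, 0, 0, 0, 0, 0],
  [0, 0, 0, 0, 0, 0],
  [0, 0, 0, 0, 0, 0],
  [0, 0, 0, 0, 0, 0],
  [0, 0, 0, 0, 0, 0],
  [0, 0, 0, 0, 0, 0],
  [0, 0, 0, 0, 0, 0],
], gripper=0.5, grip_force=25)

```text
clock: 46.17
eef_pos: [455.8, -3.1, 78.9]
eef_rot: [3.141, 0.0, 1.585]
wrist_force: [4.8, 1.0, 0.3]
finger_gap: 13.3
```

```bash
python3 - <<'E'
from h import *
s=read_state(); print(s['eef_pos'],s['finger_gap'],s['wrist_force']); x0,z0=s['eef_pos'][0],s['eef_pos'][2]
for th in np.arange(0.0,1.75,0.08):
    print(round(th,2), 'ty %.1f tz %.1f'%(16.5*(1-np.cos(th)),-16.5*np.sin(th)))
E
```

```text
[455.75402635  -3.14871768  78.857937  ] 13.341050829701851 [4.8198901  1.01400923 0.30158364]
0.0 ty 0.0 tz -0.0
0.08 ty 0.1 tz -1.3
0.16 ty 0.2 tz -2.6
0.24 ty 0.5 tz -3.9
0.32 ty 0.8 tz -5.2
0.4 ty 1.3 tz -6.4
0.48 ty 1.9 tz -7.6
0.56 ty 2.5 tz -8.8
0.64 ty 3.3 tz -9.9
0.72 ty 4.1 tz -10.9
0.8 ty 5.0 tz -11.8
0.88 ty 6.0 tz -12.7
0.96 ty 7.0 tz -13.5
1.04 ty 8.1 tz -14.2
1.12 ty 9.3 tz -14.9
1.2 ty 10.5 tz -15.4
1.28 ty 11.8 tz -15.8
1.36 ty 13.0 tz -16.1
1.44 ty 14.3 tz -16.4
1.52 ty 15.7 tz -16.5
1.6 ty 17.0 tz -16.5
1.68 ty 18.3 tz -16.4
```

servo_tool([
  [0, 0, -0.5, 0, 0, 0],
  [0, 0.1, -1.3, 0, 0, 0],
  [0, 0.1, -2, 0, 0, 0],
  [0, 0.2, -2.6, 0, 0, 0],
  [0, 0.3, -3.3, 0, 0, 0],
  [0, 0.5, -3.9, 0, 0, 0],
  [0, 0.6, -4.6, 0, 0, 0],
  [0, 0.8, -5.2, 0, 0, 0],
  [0, 1.0, -5.8, 0, 0, 0],
  [0, 1.3, -6.4, 0, 0, 0],
])

```text
clock: 47.0
eef_pos: [468.6, -3.2, 142.4]
eef_rot: [3.141, 0.0, 1.585]
wrist_force: [6.5, -1.9, -8.1]
finger_gap: 13.2
```

```bash
python3 - <<'E'
from h import *
s=read_state(); print(s['eef_pos'],s['finger_gap'],s['wrist_force'],s['moment'])
snap('scene','s23',(230,120,400,300),3.2)
E
```

```text
[468.61105922  -3.15900289 142.38122481] 13.212590192707111 [ 6.49097387 -1.8942481  -8.13348458] [-0.44007587 -1.13163446 -0.01767892]
```

View pics/s23.png

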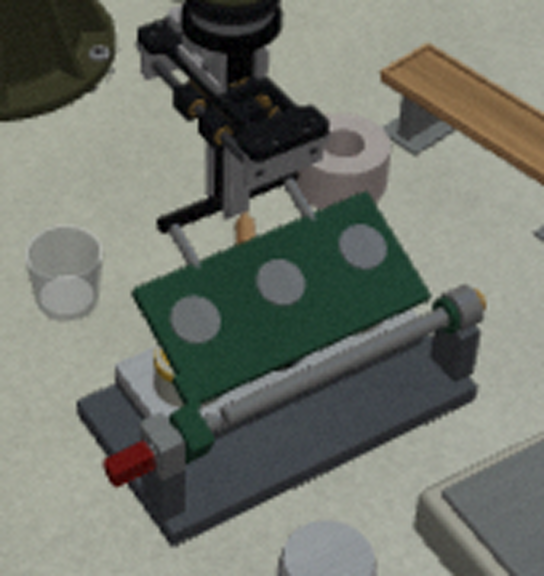

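servo_tool([
  [0, 0.6, -1.2, 0, 0, 0],
  [0, 1.2, -2.4, 0, 0, 0],
  [0, 2.0, -3.5, 0, 0, 0],
  [0, 2.8, -4.5, 0, 0, 0],
  [0, 3.7, -5.4, 0, 0, 0],
  [0, 4.7, -6.3, 0, 0, 0],
  [0, 5.7, -7.1, 0, 0, 0],
  [0, 6.8, -7.8, 0, 0, 0],
  [0, 8.0, -8.5, 0, 0, 0],
  [0, 9.2, -9.0, 0, 0, 0],
])

```text
clock: 47.88
eef_pos: [559.6, -2.1, 233.8]
eef_rot: [-3.139, 0.001, 1.585]
wrist_force: [-10.0, -2.9, 8.5]
finger_gap: 13.0
```

servo_tool([
  [0, 1.3, -0.4, 0, 0, 0],
  [0, 2.5, -0.7, 0, 0, 0],
  [0, 3.8, -1.0, 0, 0, 0],
  [0, 5.2, -1.1, 0, 0, 0],
  [0, 6.5, -1.1, 0, 0, 0],
  [0, 7.8, -1.0, 0, 0, 0],
  [0, 9.0, -0.8, 0, 0, 0],
  [0, 9.7, -0.7, 0, 0, 0],
  [0, 9.7, -0.7, 0, 0, 0],
  [0, 9.7, -0.7, 0, 0, 0],
])

```text
clock: 48.72
eef_pos: [657.2, -0.8, 238.9]
eef_rot: [-3.141, 0.001, 1.584]
wrist_force: [2.0, -5.6, -3.3]
finger_gap: 13.7
```

```bash
python3 - <<'E'
from h import *
s=read_state(); print(s['eef_pos'],s['finger_gap'],s['wrist_force'],s['moment'])
snap('scene','s24',(230,60,400,280),2.7)
E
```

```text
[657.21214879  -0.80888996 238.86073118] 13.659694467948349 [ 1.96130584 -5.62422327 -3.31777183] [-0.94167594 -0.58487985 -0.04722201]
```

View pics/s24.png

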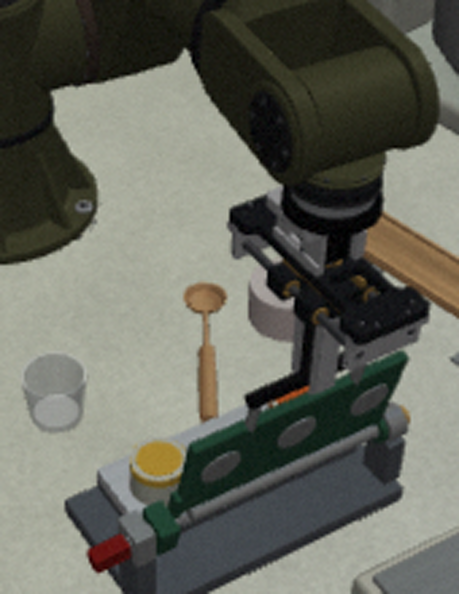

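servo_tool([
  [0, 0, 0, 0, 0, 0],
  [0, 0, 0, 0, 0, 0],
  [0, 0, 0, 0, 0, 0],
  [0, 0, 0, 0, 0, 0],
  [0, 0, 0, 0, 0, 0],
  [0, 0, -2, 0, 0, 0],
  [0, 0, -4, 0, 0, 0],
  [0, 0, -6, 0, 0, 0],
  [0, 0, -8, 0, 0, 0],
  [0, -1, -9, 0, 0, 0],
], gripper=4.5)

```text
clock: 49.6
eef_pos: [648.0, -0.4, 331.8]
eef_rot: [3.139, 0.0, 1.585]
wrist_force: [-0.0, -0.7, 0.4]
finger_gap: 45.1
```

```bash
python3 - <<'E'
from h import *
snap('scene','s25',(230,60,400,280),2.7)
w=snap('wrist','w25')
move([470,0,230],[np.pi,0,3.155])
E
```

```text
move [  0.29 -17.75  10.14] [ 0.0028  0.0031 -1.57  ]
```

View pics/w25.png

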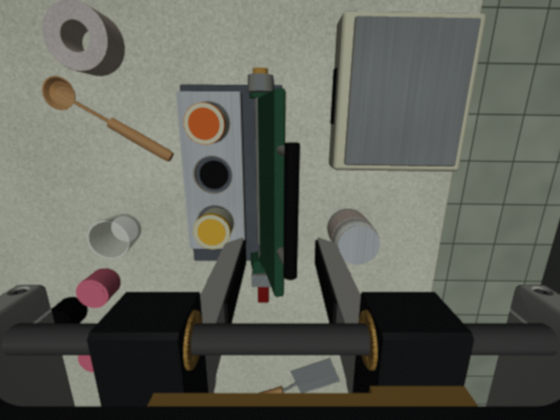

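servo_tool([
  [0.5, -1, 0, 0, 0, -0.1],
  [1.5, -2, 0, 0, 0, -0.2],
  [2.5, -3, 0, 0, 0, -0.3],
  [3.5, -4, 0, 0, 0, -0.4],
  [4.5, -5, 0, 0, 0, -0.5],
  [5.5, -6.5, 0, 0, 0, -0.6],
  [6.5, -8, 0, 0, 0, -0.7],
  [7.5, -9.5, 0, 0, 0, -0.8],
  [8, -10.9, 0, 0, 0, -0.9],
  [8, -10.9, 0, 0, 0, -1.0],
], gripper=7.4)

```text
clock: 50.53
eef_pos: [535.6, 79.1, 329.3]
eef_rot: [-3.141, -0.001, 2.591]
wrist_force: [0.4, -0.8, 0.2]
finger_gap: 74.1
```

```bash
python3 - <<'E'
from h import *
print(read_state()['eef_pos']); move([538.9,77.6,180],[np.pi,0,3.155])
E
```

```text
[535.64033012  79.06579078 329.28740647]
move [-0.36  0.05 14.93] [ 1.00e-04 -6.00e-04 -5.64e-01]
```

servo_tool([
  [0, 0, 1.5, 0, 0, -0.1],
  [-0.1, 0, 3.5, 0, 0, -0.2],
  [-0.2, 0, 6, 0, 0, -0.3],
  [-0.3, 0, 8.5, 0, 0, -0.4],
  [-0.3, 0, 11, 0, 0, -0.5],
  [-0.3, 0, 13, 0, 0, -0.56],
  [-0.3, 0, 14.5, 0, 0, -0.56],
  [-0.3, 0, 14.9, 0, 0, -0.56],
  [-0.3, 0, 14.9, 0, 0, -0.56],
  [-0.3, 0, 14.9, 0, 0, -0.56],
])

```text
clock: 51.37
eef_pos: [540.0, 76.5, 181.1]
eef_rot: [3.142, 0.0, -3.139]
wrist_force: [-0.2, -0.1, 0.2]
finger_gap: 73.9
```

```bash
python3 - <<'E'
from h import *
w=snap('wrist','w26'); im=cv2.imread('pics/w26_raw.png'); print(read_state()['eef_pos'])
print(lid(w,im,'ora',83)[0],lid(w,im,'yel',83)[0]); l=lid(w,im,'ora',83)[0][3]
move([l[0],l[1],51],[np.pi,0,3.155])
E
```

```text
[540.16233865  76.49711707 181.53303505]
(np.int32(1413), array([281.12314225, 208.33121019]), array([43, 42], dtype=int32), array([539.3,  77.5,  83. ])) (np.int32(1379), array([116.13705584, 210.42059463]), array([43, 41], dtype=int32), array([541.9, -82.7,  83. ]))
move [ 0.1   0.1  13.05] [ 0.0001  0.0012 -0.0105]
```

View pics/w26.png

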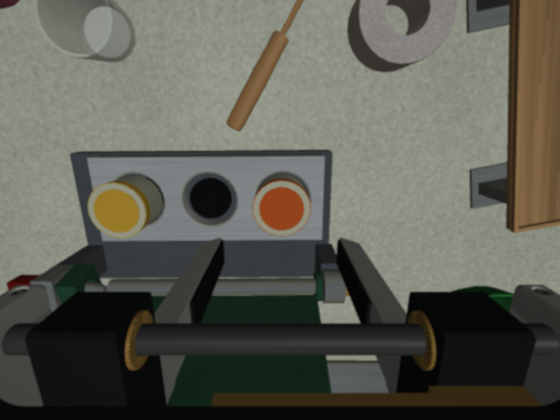

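servo_tool([
  [0.1, 0.1, 2.5, 0, 0, -0.01],
  [0.1, 0.1, 5, 0, 0, -0.01],
  [0.1, 0.1, 7.5, 0, 0, -0.01],
  [0.1, 0.1, 10, 0, 0, -0.01],
  [0.1, 0.1, 11.8, 0, 0, -0.01],
  [0.1, 0.1, 12.5, 0, 0, -0.01],
  [0.1, 0.1, 12.9, 0, 0, -0.01],
  [0.1, 0.1, 12.9, 0, 0, -0.01],
  [0.1, 0.1, 12.9, 0, 0, -0.01],
  [0.1, 0.1, 12.9, 0, 0, -0.01],
])

```text
clock: 52.25
eef_pos: [539.5, 77.5, 53.0]
eef_rot: [3.141, 0.002, -3.128]
wrist_force: [0.2, -0.7, 0.7]
finger_gap: 74.1
```

servo_tool([
  [0, 0, 0, 0, 0, 0],
  [0, 0, 0, 0, 0, 0],
  [0, 0, 0, 0, 0, 0],
  [0, 0, 0, 0, 0, 0],
  [0, 0, 0, 0, 0, 0],
  [0, 0, 0, 0, 0, 0],
  [0, 0, 0, 0, 0, 0],
  [0, 0, 0, 0, 0, 0],
  [0, 0, 0, 0, 0, 0],
  [0, 0, 0, 0, 0, 0],
], gripper=4.5, grip_force=20)

```text
clock: 53.08
eef_pos: [538.9, 77.5, 51.7]
eef_rot: [3.142, 0.0, -3.128]
wrist_force: [0.1, 0.8, 2.5]
finger_gap: 55.5
```

servo_tool([
  [0, 0, -0.5, 0, 0, 0],
  [0, 0, -1, 0, 0, 0],
  [0, 0, -2, 0, 0, 0],
  [0, 0, -3.5, 0, 0, 0],
  [0, 0, -5.5, 0, 0, 0],
  [0, 0, -7.5, 0, 0, 0],
  [0, 0, -9.5, 0, 0, 0],
  [0, 0, -11, 0, 0, 0],
  [0, 0, -11.5, 0, 0, 0],
  [0, 0, -11.5, 0, 0, 0],
])

```text
clock: 53.92
eef_pos: [539.2, 77.5, 168.2]
eef_rot: [3.141, 0.002, -3.128]
wrist_force: [-0.2, 0.2, -0.4]
finger_gap: 55.4
```

```bash
python3 - <<'E'
from h import *
s=read_state();print(s['eef_pos'],s['finger_gap'],s['wrist_force'])
w=snap('wrist','w27'); im=cv2.imread('pics/w27_raw.png'); t=snap('top','t27'); 
im=cv2.imread('pics/t27_raw.png'); cv2.imwrite('pics/t27c.png',cv2.resize(im[170:300,100:260],None,fx=4,fy=4,interpolation=cv2.INTER_CUBIC))
E
```

```text
[539.18198694  77.46324206 168.17586422] 55.389442312480654 [-0.22826881  0.18017028 -0.36351796]
```

View pics/w27.png

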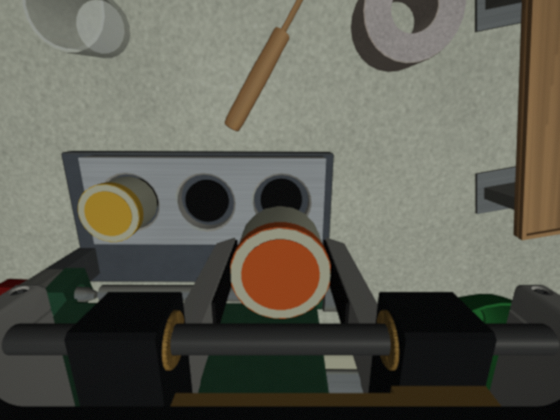

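View pics/t27c.png

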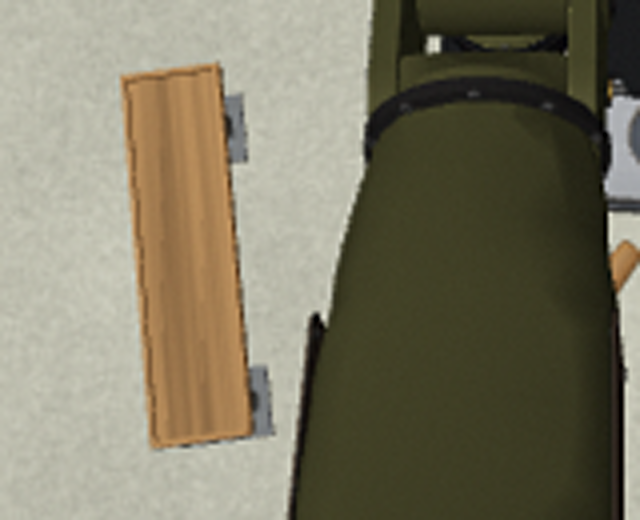

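```bash
python3 - <<'E'
from h import *
t=load('t27')
c=[onz(t,100+x/4,170+y/4,75)[:2] for x,y in((122,76),(217,64),(252,436),(152,448))]
c=np.array(c); print(np.round(c,1)); ctr=c.mean(0); f=(c[0]+c[1])/2-(c[2]+c[3])/2; print(ctr,np.linalg.norm(f),np.arctan2(f[1],f[0]))
for a,b in((0,3),(1,2)): d=c[a]-c[b]; print(np.arctan2(d[1],d[0]))
s=load('s25'); s['pose']=load('scene0')['pose']
im=cv2.imread('pics/scene0_raw.png'); cv2.imwrite('pics/rk.png',cv2.resize(im[120:220,330:450],None,fx=6,fy=6,interpolation=cv2.INTER_CUBIC))
E
```

```text
[[550.9 380.8]
 [563.5 315.9]
 [308.7 264. ]
 [296.8 329.9]]
[429.95402772 322.66200801] 259.60961114553777 0.1994484096691969
0.19772017389948857
0.20117123742862864
```

View pics/rk.png

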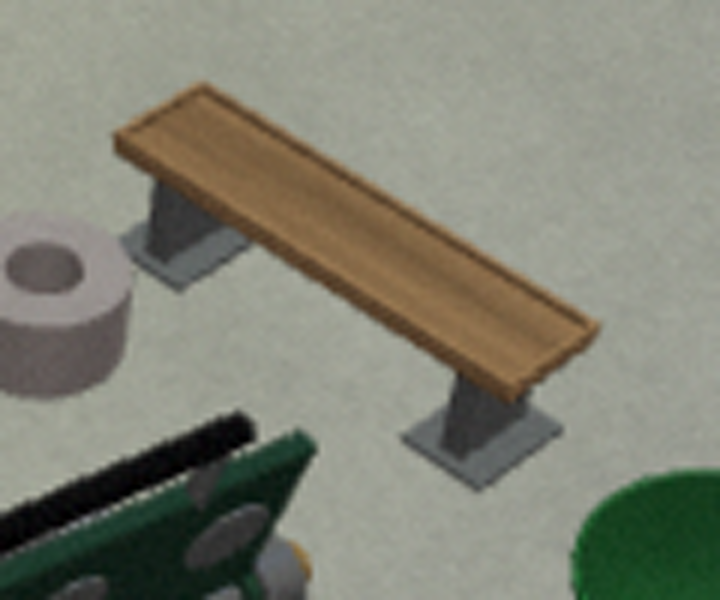

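```bash
python3 - <<'E'
from h import *
s=load('scene0')
c=np.array([onz(s,330+x/6,120+y/6,75)[:2] for x,y in((115,135),(203,83),(600,325),(515,392))]); print(np.round(c,1),c.mean(0)); f=(c[2]+c[3]-c[0]-c[1])/2; print(np.linalg.norm(f),np.arctan2(f[1],f[0]))
move([471.2,331,160],[np.pi,0,3.341])
E
```

```text
[[314.8 266.8]
 [301.9 332. ]
 [554.2 383.3]
 [570.4 316.9]] [435.3075549 324.7611336]
258.99551285873633 0.19708741581491743
move [ 6.39 25.45  0.61] [ 0.     -0.0009 -0.1862]
```

servo_tool([
  [0.6, 2.5, 0, 0, 0, -0.02],
  [1.2, 5, 0, 0, 0, -0.04],
  [1.8, 7.5, 0, 0, 0, -0.06],
  [2.4, 10, 0, 0, 0, -0.08],
  [3, 12.5, 0, 0, 0, -0.1],
  [3.6, 15, 0.2, 0, 0, -0.12],
  [4.4, 18, 0.4, 0, 0, -0.14],
  [5.2, 21, 0.6, 0, 0, -0.16],
  [6, 24, 0.6, 0, 0, -0.18],
  [6.4, 25.4, 0.6, 0, 0, -0.186],
])

```text
clock: 54.85
eef_pos: [469.8, 333.0, 159.2]
eef_rot: [-3.141, -0.002, -2.94]
wrist_force: [-0.0, -0.3, -1.3]
finger_gap: 55.4
```

servo_tool([
  [0, 0, 0, 0, 0, 0],
  [0, 0, 0, 0, 0, 0],
  [0, 0, 0, 0, 0, 0],
  [0, 0, 0, 0, 0, 0],
  [0, 0, 0, 0, 0, 0],
  [0, 0, 0, 0, 0, 0],
  [0, 0, 0, 0, 0, 0],
  [0, 0, 0, 0, 0, 0],
  [0, 0, 0, 0, 0, 0],
  [0, 0, 0, 0, 0, 0],
])

```text
clock: 55.68
eef_pos: [471.4, 330.5, 160.7]
eef_rot: [3.142, -0.0, -2.942]
wrist_force: [0.4, -0.7, -0.8]
finger_gap: 55.8
```

```bash
python3 - <<'E'
from h import *
s=read_state();print(s['eef_pos'],s['eef_rot'],s['finger_gap'])
w=snap('wrist','w28')
E
```

```text
[471.41650127 330.52945662 160.65014938] [ 3.14154617e+00 -1.85910929e-05 -2.94243912e+00] 55.78925397029345
```

View pics/w28.png

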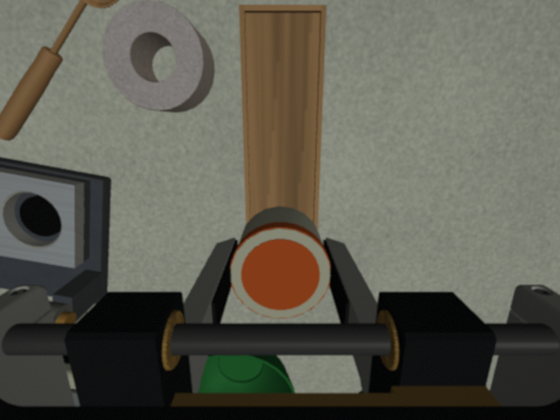

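```bash
python3 - <<'E'
from h import *
w=load('w28'); im=cv2.imread('pics/w28_raw.png'); hsv=cv2.cvtColor(im,cv2.COLOR_BGR2HSV)
m=(hsv[...,0]>8)&(hsv[...,0]<22)&(hsv[...,1]>90)
P=[]
for r in range(20,200,20):
    xs=np.nonzero(m[r,215:345])[0]+215
    a=onz(w,xs.min()-.5,r,75);b=onz(w,xs.max()+.5,r,75);mid=(a+b)/2; P.append(mid[:2]); print(r,xs.min(),xs.max(),np.round(mid,1),np.round(np.linalg.norm(b-a),1))
P=np.array(P); v=np.polyfit(P[:,0],P[:,1],1); print('yaw',np.arctan(v[0]),'lat y at 471.4:',np.polyval(v,471.4),'at 389',np.polyval(v,389))
e=onz(w,282.5,6,75); print('end',e)
T=tool(); print(T[:3,3]); print(lid(w,im,'ora',T[2,3]-18.7+50)[0])
E
```

```text
20 240 324 [316.6 300.7  75. ] 66.4
40 241 324 [330.3 303.9  75. ] 66.8
60 241 323 [344.5 306.4  75. ] 67.1
80 242 322 [359.2 309.4  75. ] 66.6
100 243 321 [374.3 312.5  75. ] 66.1
120 243 320 [390.1 315.3  75. ] 66.4
140 244 320 [406.4 319.   75. ] 66.8
160 245 319 [423.3 322.4  75. ] 66.3
180 245 318 [440.9 325.6  75. ] 66.6
yaw 0.19756196225880657 lat y at 471.4: 331.84431263509316 at 389 315.3500521395301
end [307.24354488 299.17420538  75.        ]
[471.40650952 330.53811636 160.63821547]
(np.int32(4196), array([279.98665396, 274.07411821]), array([77, 69], dtype=int32), array([470.8, 330.2, 191.9]))
```

servo_tool([
  [0, 0.14, 1, 0, 0, 0],
  [0, 0.14, 2.2, 0, 0, 0],
  [0, 0.14, 3.4, 0, 0, 0],
  [0, 0.14, 4.4, 0, 0, 0],
  [0, 0.14, 5.2, 0, 0, 0],
  [0, 0.14, 5.8, 0, 0, 0],
  [0, 0.14, 6.2, 0, 0, 0],
  [0, 0.14, 6.5, 0, 0, 0],
  [0, 0.14, 6.7, 0, 0, 0],
  [0, 0.14, 6.7, 0, 0, 0],
])

```text
clock: 56.57
eef_pos: [471.2, 331.9, 93.5]
eef_rot: [3.142, -0.0, -2.942]
wrist_force: [-0.3, 0.1, -0.5]
finger_gap: 55.5
```

```bash
python3 - <<'E'
from h import *
s=read_state();print(s['eef_pos'],s['eef_rot'],s['finger_gap'],s['wrist_force'])
w=snap('wrist','w29',(180,150,380,300),4)
E
```

```text
[471.15115514 331.92474444  93.52540941] [ 3.14158633e+00 -2.33148854e-05 -2.94239477e+00] 55.495178703760836 [-0.2635956   0.07653622 -0.4672561 ]
```

View pics/w29.png

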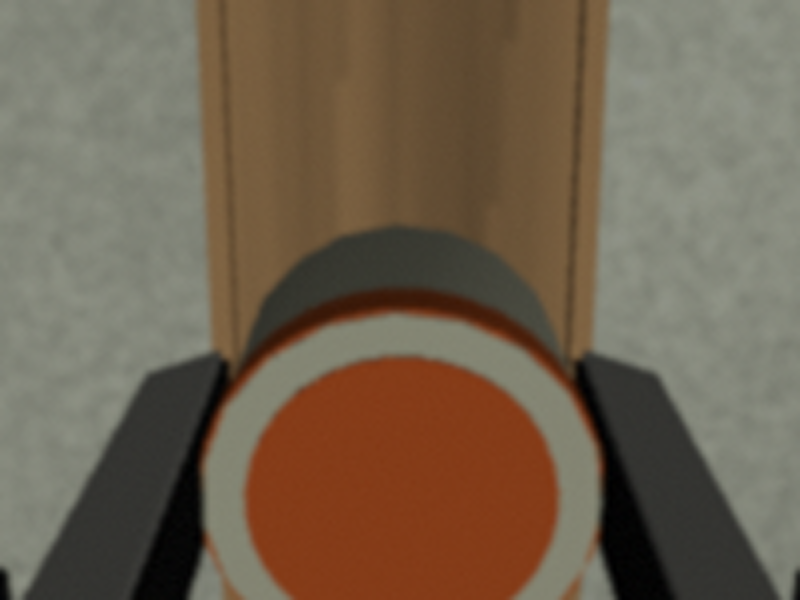

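servo_tool([
  [0, 0, 0.1, 0, 0, 0],
  [0, 0, 0.2, 0, 0, 0],
  [0, 0, 0.3, 0, 0, 0],
  [0, 0, 0.4, 0, 0, 0],
  [0, 0, 0.46, 0, 0, 0],
  [0, 0, 0.46, 0, 0, 0],
  [0, 0, 0.46, 0, 0, 0],
  [0, 0, 0.46, 0, 0, 0],
  [0, 0, 0.46, 0, 0, 0],
  [0, 0, 0.46, 0, 0, 0],
])

```text
clock: 57.45
eef_pos: [471.2, 332.0, 89.7]
eef_rot: [3.141, 0.0, -2.942]
wrist_force: [-2.9, -2.0, 6.7]
finger_gap: 55.4
```

servo_tool([
  [0, 0, -0.05, 0, 0, 0],
  [0, 0, -0.05, 0, 0, 0],
  [0, 0, -0.05, 0, 0, 0],
  [0, 0, -0.05, 0, 0, 0],
  [0, 0, -0.05, 0, 0, 0],
  [0, 0, -0.05, 0, 0, 0],
  [0, 0, -0.05, 0, 0, 0],
  [0, 0, -0.05, 0, 0, 0],
  [0, 0, -0.05, 0, 0, 0],
  [0, 0, -0.05, 0, 0, 0],
], gripper=7.4)

```text
clock: 58.28
eef_pos: [471.1, 331.9, 89.5]
eef_rot: [3.142, 0.0, -2.942]
wrist_force: [0.1, -0.9, -0.5]
finger_gap: 74.1
```

servo_tool([
  [0, 0, -1, 0, 0, 0],
  [0, 0, -2.5, 0, 0, 0],
  [0, 0, -4, 0, 0, 0],
  [0, 0, -6, 0, 0, 0],
  [0, 0, -8, 0, 0, 0],
  [0, 0, -9, 0, 0, 0],
  [0, 0, -9, 0, 0, 0],
  [0, 0, -9, 0, 0, 0],
  [0, 0, -9, 0, 0, 0],
  [0, 0, -9, 0, 0, 0],
])

```text
clock: 59.12
eef_pos: [470.8, 331.7, 178.3]
eef_rot: [-3.141, -0.002, -2.942]
wrist_force: [0.1, 0.6, -0.3]
finger_gap: 74.2
```

```bash
python3 - <<'E'
from h import *
s=read_state();print(s['eef_pos'])
w=snap('wrist','w30'); sc=snap('scene','s30')
im=cv2.imread('pics/w30_raw.png'); print(lid(w,im,'ora',120)[0])
move([541.7,-82.5,185],[np.pi,0,3.155])
E
```

```text
[470.75176939 331.69352374 178.27891299]
(np.int32(1887), array([280.30153683, 223.50927398]), array([51, 48], dtype=int32), array([471.6, 331.9, 120. ]))
move [  1.26 -42.01  -0.62] [-0.0006 -0.0014  0.1857]
```

View pics/w30.png

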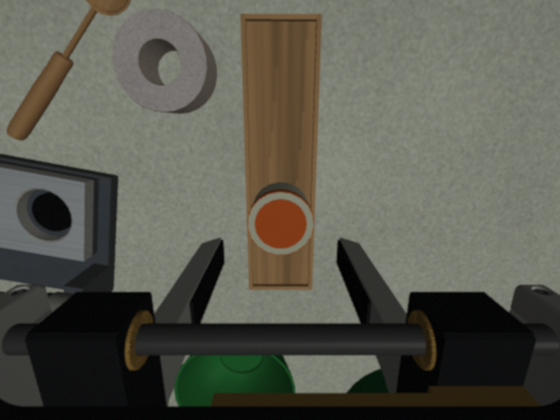

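View pics/s30.png

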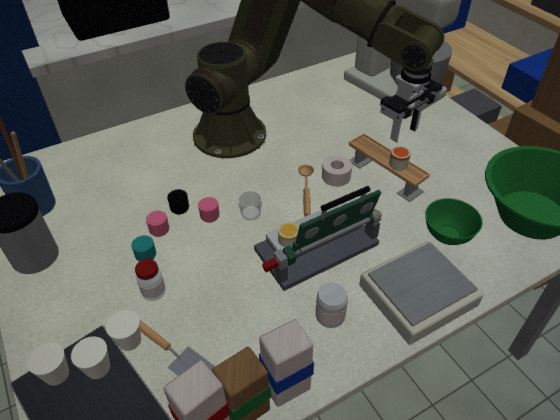

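servo_tool([
  [0.1, -3, -0.6, 0, 0, 0.02],
  [0.2, -7, -0.6, 0, 0, 0.04],
  [0.3, -11, -0.6, 0, 0, 0.06],
  [0.4, -15, -0.6, 0, 0, 0.08],
  [0.5, -19, -0.6, 0, 0, 0.1],
  [0.6, -23, -0.6, 0, 0, 0.12],
  [0.7, -27, -0.6, 0, 0, 0.14],
  [0.8, -31, -0.6, 0, 0, 0.16],
  [0.9, -35, -0.6, 0, 0, 0.18],
  [1.1, -38.5, -0.6, 0, 0, 0.186],
])

```text
clock: 60.05
eef_pos: [536.5, -50.0, 185.2]
eef_rot: [3.142, -0.0, -3.13]
wrist_force: [1.4, 0.6, 0.5]
finger_gap: 74.0
```

servo_tool([
  [0, -1.5, 0, 0, 0, 0],
  [0, -3, 0, 0, 0, 0],
  [0, -3.5, 0, 0, 0, 0],
  [0, -3.5, 0, 0, 0, 0],
  [0, -3.5, 0, 0, 0, 0],
  [0, -3.5, 0, 0, 0, 0],
  [0, -3.5, 0, 0, 0, 0],
  [0, -3.5, 0, 0, 0, 0],
  [0, -3.5, 0, 0, 0, 0],
  [0, -3.5, 0, 0, 0, 0],
])

```text
clock: 60.88
eef_pos: [537.0, -82.3, 185.6]
eef_rot: [-3.142, 0.0, -3.128]
wrist_force: [-0.0, -0.5, -0.1]
finger_gap: 73.9
```

```bash
python3 - <<'E'
from h import *
s=read_state();print(s['eef_pos'],s['eef_rot'])
w=snap('wrist','w31')
im=cv2.imread('pics/w31_raw.png'); l=lid(w,im,'yel',83)[0];print(l)
move([l[3][0],l[3][1],51.5],[np.pi,0,3.155])
E
```

```text
[537.02679207 -82.3113217  185.60000875] [-3.14157365e+00  7.03466064e-05 -3.12795327e+00]
(np.int32(1323), array([278.71579743, 212.48904006]), array([42, 40], dtype=int32), array([541.9, -83.6,  83. ]))
move [-0.49 -0.13 13.41] [0.     0.     0.0001]
```

View pics/w31.png

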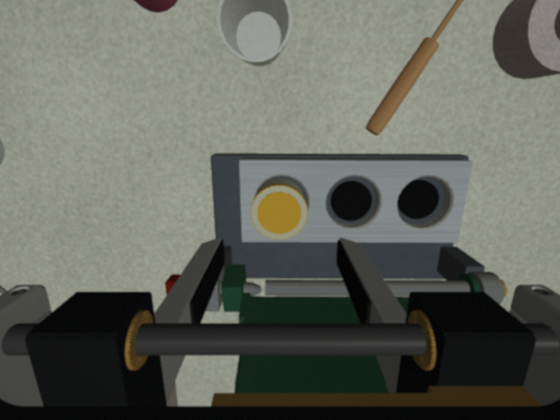

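servo_tool([
  [-0.5, -0.1, 2, 0, 0, 0],
  [-0.5, -0.1, 5, 0, 0, 0],
  [-0.5, -0.1, 7.5, 0, 0, 0],
  [-0.5, -0.1, 10, 0, 0, 0],
  [-0.5, -0.1, 12, 0, 0, 0],
  [-0.5, -0.1, 13, 0, 0, 0],
  [-0.5, -0.1, 13.4, 0, 0, 0],
  [-0.5, -0.1, 13.4, 0, 0, 0],
  [-0.5, -0.1, 13.4, 0, 0, 0],
  [-0.5, -0.1, 13.4, 0, 0, 0],
])

```text
clock: 61.77
eef_pos: [542.7, -83.7, 52.8]
eef_rot: [-3.141, 0.002, -3.128]
wrist_force: [0.2, -0.0, 1.2]
finger_gap: 74.0
```

servo_tool([
  [0, 0, 0, 0, 0, 0],
  [0, 0, 0, 0, 0, 0],
  [0, 0, 0, 0, 0, 0],
  [0, 0, 0, 0, 0, 0],
  [0, 0, 0, 0, 0, 0],
  [0, 0, 0, 0, 0, 0],
  [0, 0, 0, 0, 0, 0],
  [0, 0, 0, 0, 0, 0],
  [0, 0, 0, 0, 0, 0],
  [0, 0, 0, 0, 0, 0],
], gripper=4.5, grip_force=20)

```text
clock: 62.6
eef_pos: [542.2, -83.6, 51.6]
eef_rot: [-3.142, 0.0, -3.128]
wrist_force: [1.1, 0.4, 2.7]
finger_gap: 55.4
```

servo_tool([
  [0, 0, -0.5, 0, 0, 0],
  [0, 0, -1, 0, 0, 0],
  [0, 0, -2, 0, 0, 0],
  [0, 0, -3.5, 0, 0, 0],
  [0, 0, -5.5, 0, 0, 0],
  [0, 0, -7.5, 0, 0, 0],
  [0, 0, -9.5, 0, 0, 0],
  [0, 0, -11.5, 0, 0, 0],
  [0, 0, -13, 0, 0, 0],
  [0, 0, -13, 0, 0, 0],
])

```text
clock: 63.43
eef_pos: [543.1, -83.8, 185.4]
eef_rot: [-3.14, 0.005, -3.128]
wrist_force: [0.8, -0.2, -1.0]
finger_gap: 55.7
```

```bash
python3 - <<'E'
from h import *
s=read_state();print(s['eef_pos'],s['finger_gap'])
w=snap('wrist','w32')
im=cv2.imread('pics/w32_raw.png');print(lid(w,im,'yel',s['eef_pos'][2]-18.5+50)[0])
# target: 82mm from orange (471.6,331.9) along rack -x
p=np.array([471.4,331.8])-82*np.array([np.cos(.198),np.sin(.198)]); print(p)
move([p[0],p[1],180],[np.pi,0,3.341])
E
```

```text
[543.05576938 -83.81759154 185.36596753] 55.702564844833574
(np.int32(4159), array([279.96152921, 273.11156528]), array([77, 69], dtype=int32), array([541.6, -83.9, 216.9]))
[391.0021196  315.66987827]
move [14.62 40.13  0.25] [-0.001   0.0028 -0.1862]
```

View pics/w32.png

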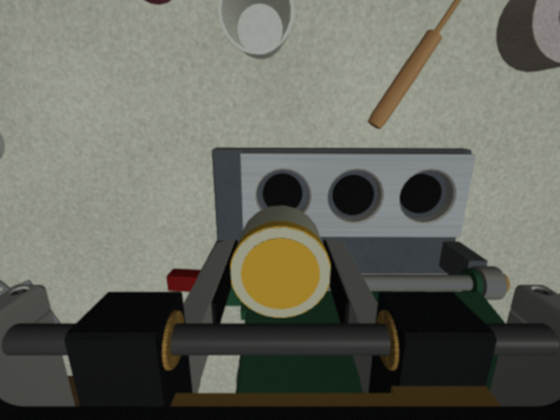

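servo_tool([
  [1.2, 3.5, 0, 0, 0, -0.02],
  [2.5, 7, 0, 0, 0, -0.04],
  [3.8, 10.5, 0, 0, 0, -0.06],
  [5.2, 14, 0, 0, 0, -0.08],
  [6.5, 17.5, 0, 0, 0, -0.1],
  [7.8, 21, 0, 0, 0, -0.12],
  [9.1, 24.5, 0, 0, 0, -0.14],
  [10.4, 28, 0, 0, 0, -0.16],
  [11.7, 31.5, 0, 0, 0, -0.18],
  [13, 35, 0, 0, 0, -0.186],
])

```text
clock: 64.32
eef_pos: [405.9, 266.0, 180.6]
eef_rot: [-3.141, -0.001, -2.941]
wrist_force: [0.9, -0.3, -0.4]
finger_gap: 55.6
```

servo_tool([
  [0.5, 1.5, 0, 0, 0, 0],
  [1, 3, 0, 0, 0, 0],
  [1.5, 4.5, 0.2, 0, 0, 0],
  [1.5, 5, 0.2, 0, 0, 0],
  [1.5, 5, 0.2, 0, 0, 0],
  [1.5, 5, 0.2, 0, 0, 0],
  [1.5, 5, 0.2, 0, 0, 0],
  [1.5, 5, 0.2, 0, 0, 0],
  [1.5, 5, 0.2, 0, 0, 0],
  [1.5, 5, 0.2, 0, 0, 0],
])

```text
clock: 65.15
eef_pos: [383.1, 310.4, 179.6]
eef_rot: [3.142, 0.0, -2.943]
wrist_force: [-0.8, 0.2, -0.8]
finger_gap: 55.6
```

```bash
python3 - <<'E'
from h import *
move([391.2,315.9,160],[np.pi,0,3.341])
w=snap('wrist','w33')
im=cv2.imread('pics/w33_raw.png'); print(tool()[:3,3],lid(w,im,'yel',read_state()['eef_pos'][2]-18.5+50)[0])
E
```

```text
move [-0.91  0.38  1.96] [ 0.      0.0001 -0.0008]
[383.00283522 310.44285158 179.57680697] (np.int32(4174), array([280.01653091, 273.14877815]), array([77, 69], dtype=int32), array([381.8, 310. , 211.1]))
```

View pics/w33.png

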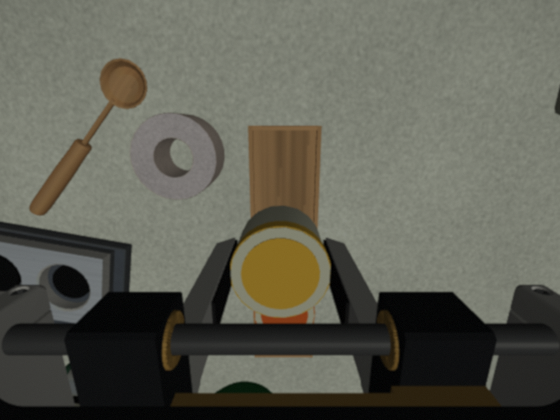

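servo_tool([
  [-0.5, 0.3, 0, 0, 0, 0],
  [-0.9, 0.38, 1, 0, 0, 0],
  [-0.9, 0.38, 2.5, 0, 0, 0],
  [-0.9, 0.38, 4, 0, 0, 0],
  [-0.9, 0.38, 5.5, 0, 0, 0],
  [-0.9, 0.38, 6.8, 0, 0, 0],
  [-0.9, 0.38, 7.8, 0, 0, 0],
  [-0.9, 0.38, 8.4, 0, 0, 0],
  [-0.9, 0.38, 8.4, 0, 0, 0],
  [-0.9, 0.38, 8.4, 0, 0, 0],
])

```text
clock: 66.03
eef_pos: [391.0, 316.4, 95.6]
eef_rot: [3.142, 0.0, -2.942]
wrist_force: [0.5, 0.2, -0.6]
finger_gap: 56.0
```

```bash
python3 - <<'E'
from h import *
s=read_state();print(s['eef_pos'],s['eef_rot'],s['finger_gap'],s['wrist_force'])
w=snap('wrist','w34',(180,150,380,300),4)
E
```

```text
[391.04700559 316.37264793  95.62663511] [ 3.14154768e+00  3.63542986e-05 -2.94235468e+00] 55.977859317103906 [ 0.48151482  0.20314247 -0.64377114]
```

View pics/w34.png

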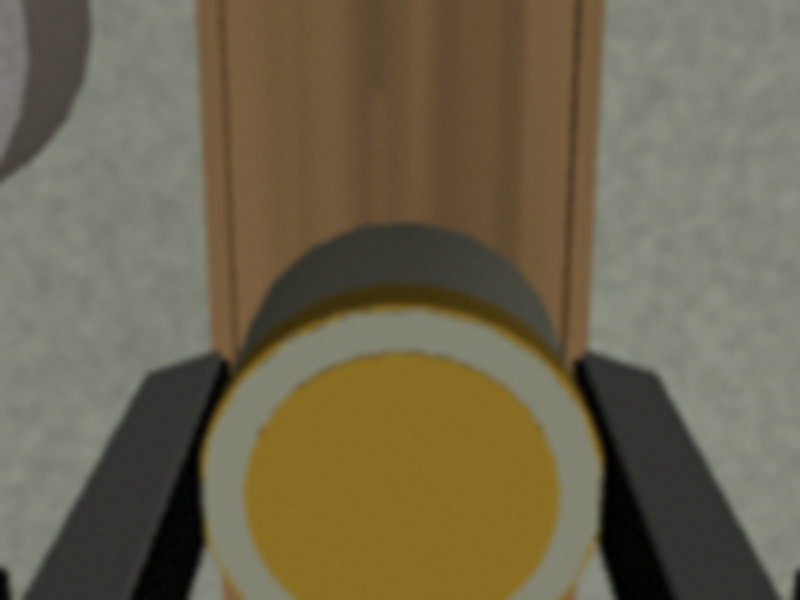

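servo_tool([
  [0, 0, 0.1, 0, 0, 0],
  [0, 0, 0.2, 0, 0, 0],
  [0, 0, 0.3, 0, 0, 0],
  [0, 0, 0.4, 0, 0, 0],
  [0, 0, 0.5, 0, 0, 0],
  [0, 0, 0.6, 0, 0, 0],
  [0, 0, 0.62, 0, 0, 0],
  [0, 0, 0.62, 0, 0, 0],
  [0, 0, 0.62, 0, 0, 0],
  [0, 0, 0.62, 0, 0, 0],
])

```text
clock: 66.92
eef_pos: [390.9, 316.3, 89.6]
eef_rot: [3.141, 0.0, -2.942]
wrist_force: [-1.5, -2.4, 6.0]
finger_gap: 55.6
```

servo_tool([
  [0, 0, -0.03, 0, 0, 0],
  [0, 0, -0.03, 0, 0, 0],
  [0, 0, -0.03, 0, 0, 0],
  [0, 0, -0.03, 0, 0, 0],
  [0, 0, -0.03, 0, 0, 0],
  [0, 0, -0.03, 0, 0, 0],
  [0, 0, -0.03, 0, 0, 0],
  [0, 0, -0.03, 0, 0, 0],
  [0, 0, -0.03, 0, 0, 0],
  [0, 0, -0.03, 0, 0, 0],
], gripper=7.4)

```text
clock: 67.75
eef_pos: [390.9, 316.2, 89.7]
eef_rot: [3.142, 0.0, -2.942]
wrist_force: [0.8, 0.8, -0.8]
finger_gap: 73.6
```

servo_tool([
  [0, 0, -1, 0, 0, 0],
  [0, 0, -2.5, 0, 0, 0],
  [0, 0, -4, 0, 0, 0],
  [0, 0, -6, 0, 0, 0],
  [0, 0, -8, 0, 0, 0],
  [0, 0, -10, 0, 0, 0],
  [0, -3, -12, 0, 0, 0],
  [0, -6, -13, 0, 0, 0],
  [0, -9, -13, 0, 0, 0],
  [0, -12, -13, 0, 0, 0],
])

```text
clock: 68.58
eef_pos: [414.8, 197.5, 221.2]
eef_rot: [3.141, 0.002, -2.942]
wrist_force: [1.6, 0.9, -0.2]
finger_gap: 74.1
```

servo_tool([
  [0, -3, 0, 0, 0, 0],
  [0, -6, 0, 0, 0, 0],
  [0, -9, 0, 0, 0, 0],
  [0, -9, 0, 0, 0, 0],
  [0, -9, 0, 0, 0, 0],
  [0, -9, 0, 0, 0, 0],
  [0, -9, 0, 0, 0, 0],
  [0, -9, 0, 0, 0, 0],
  [0, -9, 0, 0, 0, 0],
  [0, -9, 0, 0, 0, 0],
])

```text
clock: 69.42
eef_pos: [432.3, 110.9, 219.6]
eef_rot: [3.142, -0.0, -2.941]
wrist_force: [0.3, -0.1, 0.5]
finger_gap: 74.1
```

```bash
python3 - <<'E'
from h import *
s=read_state();print(s['eef_pos'],s['clock'])
w=snap('wrist','w35'); sc=snap('scene','s35'); t=snap('top','t35')
im=cv2.imread('pics/s35_raw.png'); print(lid(sc,im,'yel',120)[:1],lid(sc,im,'ora',120)[:1])
im=cv2.imread('pics/t35_raw.png'); print(lid(t,im,'yel',120)[:1],lid(t,im,'ora',120)[:1])
im=cv2.imread('pics/s35_raw.png'); cv2.imwrite('pics/s35c.png',cv2.resize(im[110:300,230:450],None,fx=3.1,fy=3.1,interpolation=cv2.INTER_CUBIC))
E
```

```text
[432.31442506 110.91188407 219.64420035] 69.4167
[(np.int32(86), array([378.89534884, 138.51162791]), array([13,  8], dtype=int32), array([389.3, 317.7, 120. ]))] [(np.int32(99), array([400.42424242, 151.6969697 ]), array([14,  9], dtype=int32), array([470.5, 333.5, 120. ]))]
[(np.int32(205), array([142.35121951, 245.35121951]), array([16, 16], dtype=int32), array([390.5, 316.9, 120. ]))] [(np.int32(198), array([139.67676768, 214.87373737]), array([16, 15], dtype=int32), array([471.3, 333.4, 120. ]))]
```

View pics/s35c.png

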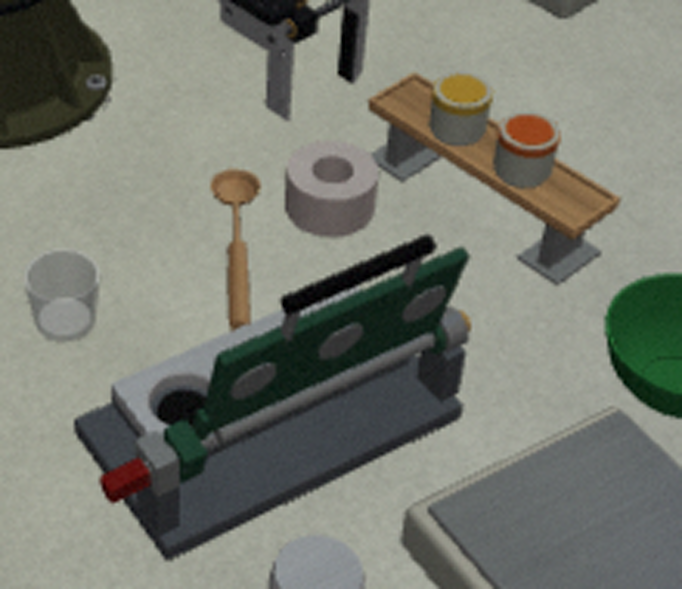

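View pics/t35.png

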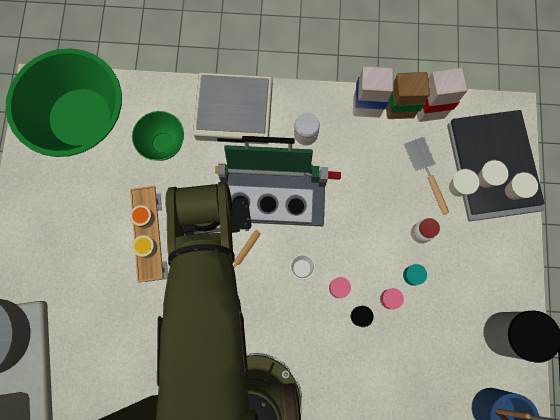

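```bash
python3 - <<'E'
from h import *
im=cv2.imread('pics/t35_raw.png'); a=cv2.resize(im[130:200,280:360],None,fx=7,fy=7,interpolation=cv2.INTER_CUBIC)
s=cv2.imread('pics/s35_raw.png'); b=cv2.resize(s[230:300,250:330],(a.shape[1],a.shape[0]),interpolation=cv2.INTER_CUBIC)
cv2.imwrite('pics/pin.png',cv2.resize(np.vstack([a,b]),None,fx=.6,fy=.6))
E
```

```text
(no output)
```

View pics/pin.png

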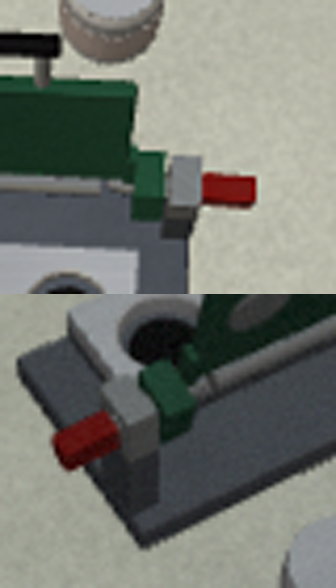

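```bash
python3 - <<'E'
from h import *
t=load('t35'); im=cv2.imread('pics/t35_raw.png'); hsv=cv2.cvtColor(im,cv2.COLOR_BGR2HSV)
m=((hsv[...,0]<8)|(hsv[...,0]>172))&(hsv[...,1]>150); m[:, :315]=0;m[:,350:]=0;m[:165]=0;m[185:]=0
ys,xs=np.nonzero(m); print(xs.min(),xs.max(),ys.min(),ys.max())
print(onz(t,xs.min()-.5,ys.mean(),97),onz(t,xs.max()+.5,ys.mean(),97))
print('knuckle outer top edge',onz(t,280+203/4.2,130+158/4.2,107))
E
```

```text
328 340 171 178
[ 619.18920581 -162.96505292   97.        ] [ 621.36389907 -198.78138547   97.        ]
knuckle outer top edge [ 636.40676723 -163.64869664  107.        ]
```

The shoulder is at y = -163.0 and the knuckle face is at -163.6, so the handle is flush and the pin is fully in. I'm handing the job in.

```bash
python3 -c "
from cell import sign_off; print(sign_off())"
```

```text
the job is handed in; nothing more can be done
None
```

I pushed the pin home, pressed both pots, swung the clamp back up and stood the pots on the rack. The job was handed in at about 70 s of the 210 s allowed.

- **Pots:** only the yellow and orange pots were on the table. I saw no blue-lidded pot in any view.
- **Pin:** I pushed it in until the handle met the outer knuckle, at about 20 N. At the end the top view put the handle's shoulder at y = -163.0 mm and the knuckle face at -163.6 mm, so no gap was visible.
- **Pressing:** yellow sat in the right-hand seat and orange in the left-hand one. I pushed the clamp bar down to its stop, with the fingertip at 96.4 mm where 97 mm is fully down. The force at the stop reached 46.6 N. It went through the closed fingertips, not the gripper's body, which is what the 40 N limit names.
- **Clamp:** it is back up at about 1.8 rad, past upright.
- **Rack:** both pots stand upright in one row between the lips, about 82 mm apart. The two fixed cameras agree on their positions to about 1–2 mm.
- **Other things:** in the last pictures the other kitchen things look to be where they started. I compared those by eye only.

The two fixed cameras disagreed by about 5 mm on the rack's centre, mostly along its length, so I centred the pots across the board with the wrist camera. I did not measure how far the pads sank; I judge the pots driven home by the clamp reaching its stop.

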